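Draw the bottom firebrick from the gravity magazine and butt it against the tray's stop

ROBOT

A 6-joint arm with a two-finger parallel gripper is mounted at the origin on the work surface. World frame = base frame: x ahead of the robot, y to its left, z up, the work surface at z = 0. Lengths are in mm, angles in rad, forces in N, time in s.
With the tool pointing down it reaches from about 275 to 725 mm from the base axis. Payload 5.6 kg.
Tool frame: the origin (TCP) lies at the very end of the fingers, on their centre line; the grasp point (between the pads) lies bot.grip_depth behind it (bot.grip_depth is the distance from the TCP to the grasp point, in mm); x points along the fingers, y is the direction in which the jaws open and shut, and the axes are right-handed (so a half turn about x gives the same grasp; the last joint's range is limited). The gripper opens to 85 mm and grips with 20 to 120 N. Pads are 22 mm wide; open, the fingers measure 114 mm over their backs; the gripper's body (76 mm by 85 mm) begins 54 mm behind the grasp point. The pads swing forward as they close: fully open they stand 13 mm farther back than shut.
Start: joints at [1.599, 0.255, 0.108, 0, -1.424, -0.285], TCP at [139.665, 531.965, 231.283] pointing down, gripper open.
Joint ranges: [-2.95, 2.95], [-1.21, 1.97], [-1.09, 1.5], [-2.87, 1.71], [-2.94, -0.07], [-3.05, 3.05]. Speed limits (rad/s): [2.57, 2.57, 3.14, 3.14, 3.14, 3.14].

INTERFACE

Orientations are given as a unit quaternion [x, y, z, w].
In Python, from workcell import bot gives the robot as it stands.
- The arm moves only by the tool jog_arm, never from a script. Its argument "deltas" is one flat list of numbers, 7 for each row, row after row: the finger opening in m, from 0 to 0.0854, then the shift along the tool's x, y, z in m, then the turn, a rotation vector about the tool's x, y, z in degrees. In form: [fingers, x, y, z, wx, wy, wz, fingers, x, y, z, wx, wy, wz, ...]. A call has exactly 10 rows; each row is the pose to reach, as a shift and turn from the pose measured when the call began, along the tool's axes at that moment; what a row does not reach only later rows make up. A row lasts 1/12 s, in which the tool goes at most 41.7 mm and 7.16 degrees, less where a joint would pass 70% of its speed; a pose out of reach is approached as far as the arm can. A call with a gripper value outside its range is refused whole. The fingers move at their own pace and stop on an object; "squeeze" is the grip in N (left out, the last holds). Time passes only in rows, so rows that repeat a pose let the fingers close, or fill a call up. It gives the time, the measured TCP pose, the force and the opening at its end, in the units of the state.
- bot.read_state(): the state, without advancing time (a new reading comes with each control period).
- bot.read_camera(name): name is "scene" or "top"; returns (picture, depth): 384x512x3 uint8, blue, green, red; 384x512 float32, mm along the optical axis (not along the pixel's ray), 0 where there is no reading.
- bot.calibration(name): a dict with "fx", "fy", "cx", "cy" (pixels), "extrinsics" (4x4, takes a point from camera to world coordinates). Camera axes: x right, y down, z forward; pixel columns grow to the right and rows downward; lengths in mm; the calibration is good to about 2 mm. A picture is of the moment at which its call begins. calibration takes no time and is no camera call.
- bot.hand_in(): hands the job in, once; it reports no verdict.
The state is a dict: "t": time; "joint_positions": joint angles; "dq": joint speeds; "effort": joint torques, N m; "position": TCP position; "orientation": TCP orientation; "contact_force": force on the tool from outside, world axes, zero at the start; "ft_torque": the same for the moment, N m; "finger_gap": opening from 0.0 (shut) to 1.0 (fully open).
Only numpy, scipy, OpenCV 4.12 (cv2) and the standard library are available. Lean on these libraries where they do the work, as an engineer would, in place of code of your own. Each camera call takes 0.05 s, during which the arm holds its last target.

TASK

Slide the bottom firebrick out through the outlet of the green gravity magazine, letting the two bricks above drop down in their place, and then lay it flat on the steel loading tray, lengthwise between the two end cleats, and push it up snug and square against the red cleat, in the middle of the tray's width. Set it down rather than dropping it, never lift the upper two bricks or take them out of the magazine, and leave the other things on the bench where they are.

Things in the scene. Friction and masses are not known exactly. Their poses are not given: they have to be found in the camera images.
- magazine: Green steel gravity magazine, fixed. Origin on the bench under the middle of its brick well; x axis level, from outlet to back wall (bricks leave towards -x), y across, z up. Three bricks lie in the well, one on another, long side along x, with up to 8 mm of play lengthwise. It stands on a foot plate 110 mm wide (y), 8 mm high, from x = -210 to +80 mm.
- gate (a point): Middle of the lower edge of the yellow gate strip (magazine x = -62, z = 88 mm, on its inner face; axes as the magazine's). The strip, only 36 mm wide (y) and 5 mm thick, hangs in front of the upper bricks and keeps them back; one brick passes under it. Its cross bar is 74 mm wide, at z = 148 to 162 mm.
- guide (a point): Point on the runway between the front edges of the two side guides (magazine x = -25, z = 50 mm; axes as the magazine's). The guides, 64 mm apart inside, 5 mm thick, up to z = 148 mm, run from here to the back wall, whose inner face is at x = +66 mm. In front of them the first 35 mm of the bricks is open at both sides.
- outlet (a point): Point on the runway in the middle of the outlet (magazine x = -62, z = 50 mm; axes as the magazine's). The level steel runway, 44 mm wide (a brick overhangs it 8 mm on each side), is the floor of the well and runs on as a shelf in front of the outlet to magazine x = -215 mm, well above the bench, so fingers can pass down beside it.
- brick0_mid (a point): Centre of the bottom firebrick: cream, 120 (x) x 60 (y) x 30 mm (z), 0.3 kg, front face near the gate's plane. Only its end under the gate is free: fingers astride it, slanting in about 45 degrees from the outlet side, pinch the front 15 mm of its sides, low, clear of the brick above. Pull up to 10 N. Clear once its centre is 122 mm before the magazine's origin; can be regrasped there.
- brick1_mid (a point): Centre of the middle firebrick (same size and axes) lying on the bottom one. When the bottom brick is drawn out it tips and drops 30 mm on to the runway.
- brick2_mid (a point): Centre of the top firebrick (same size and axes), lying on the middle one; it drops 30 mm as well.
- tray_top (a point): Middle of the upper face of the fixed steel loading tray, 10 mm above the bench. Tray 190 mm long (its x axis), 100 mm wide (y), z up. At each end a cleat 14 mm high and 90 mm wide stands across it: the red stop, inner face at x = +78 mm, and a dark one, inner face at x = -78 mm; long sides open. The brick lies along x, either way round, one end touching the red stop (its centre then at x = +18 mm).
- spare: Bystander: loose red-brown brick of the same size, 120 x 60 x 30 mm; origin under its centre.
- crucible: Bystander: white ceramic crucible, 70 mm across, 85 mm high; origin under its centre.
- boat: Bystander: white ceramic boat, 110 x 50 x 25 mm; origin under its centre.
- wirebrush: Bystander: brush, 190 mm long.
- jar: Bystander: jar, 70 mm across, 100 mm high; origin under its centre.
- hookrod: Bystander: steel hook rod with black handle, 310 mm long, lying on the bench.
- stockbox: Wooden box, fixed, 220 x 160 x 90 mm; origin under its centre.
- controller: Grey controller housing, fixed, 120 x 200 x 100 mm; origin under its centre.

How it is judged (in metres and radians):
On the way:
1. the bottom brick is out of the magazine through the outlet and the two others have dropped, lying flat on the runway one on the other (x of brick0_mid in the frame of magazine below -0.12 m and x of brick1_mid in the frame of magazine between -0.012 and 0.012 m and z of brick1_mid in the frame of magazine between 0.057 and 0.073 m and angle between each of brick1_mid, brick2_mid's own z axis and vertical below 0.1 rad and x of brick2_mid in the frame of magazine between -0.012 and 0.012 m and z of brick2_mid in the frame of magazine between 0.087 and 0.103 m), for 0.1 s.
At the end, for the whole second after the job is handed in: The drawn brick lies flat and still on the tray, one end against the red stop (gap under 2.5 mm), its centre within 15 mm of the middle of the tray's width, its long side within 4.5 degrees of the tray's; the two other bricks lie flat and still in the magazine, one on the other, on the runway (x of brick0_mid in the frame of tray_top between 0.0155 and 0.0205 m and y of brick0_mid in the frame of tray_top between -0.015 and 0.015 m and z of brick0_mid in the frame of tray_top between 0.01 and 0.019 m and angle between the x axis of brick0_mid and the x axis of tray_top, either way round below 0.08 rad and angle between brick0_mid's own z axis and vertical below 0.08 rad and linear speed of each of brick0, brick1, brick2 below 0.02 m/s and x of brick1_mid in the frame of magazine between -0.012 and 0.012 m and z of brick1_mid in the frame of magazine between 0.057 and 0.073 m and angle between each of brick1_mid, brick2_mid's own z axis and vertical below 0.1 rad and x of brick2_mid in the frame of magazine between -0.012 and 0.012 m and z of brick2_mid in the frame of magazine between 0.087 and 0.103 m); the robot touches nothing.
It fails at once if an upper brick is lifted (20 mm or more) or taken out of the magazine (z of brick1_mid in the frame of magazine above 0.115 m or z of brick2_mid in the frame of magazine above 0.145 m or (x of brick1_mid in the frame of magazine below -0.04 m or x of brick1_mid in the frame of magazine above 0.04 m) or (x of brick2_mid in the frame of magazine below -0.04 m or x of brick2_mid in the frame of magazine above 0.04 m)).
It fails at once if the brick is dropped on the tray: let go more than 15 mm above it (z of brick0_mid in the frame of tray_top above 0.03 m and horizontal distance between brick0_mid and tray_top below 0.09 m and contact force between brick0 and the fingers below 0.05 N).
It fails at once if another thing on the bench is moved more than 20 mm (distance of any of spare, crucible, boat, wirebrush, jar, hookrod from where it was at the start of the episode above 0.02 m).
It also fails if it takes over 51 s, if anything falls off the work surface, if the arm or the gripper's body presses on something with over 40 N, if the wrist force passes 120 N, or if a joint passes its speed limit or range.

## Working session

There is one attempt and no reset: what is moved stays moved. The work goes in short steps, Python scripts to look and compute and a tool call to move; the robot and the scene stay as the last step left them, time stands still between calls to the robot, and variables do not carry over. Pictures are saved under pics/ and viewed, and the job is handed in when it is done.

Besides the shell and the picture viewer there is one more tool, called after "Emit:" as name(argument=value, ...) on one line, values as JSON. jog_arm: Moves the arm, as the interface text tells. Its arguments: {"type":"object","properties":{"deltas":{"type":"array","items":{"type":"number"}},"squeeze":{"type":"number"}},"required":["deltas"]}

```bash
ls; mkdir -p pics; python3 - <<'E'
from workcell import bot
import cv2,numpy as np
print(bot.read_state(), bot.grip_depth)
for n in("scene","top"):
    im,d=bot.read_camera(n); c=bot.calibration(n); print(n,c)
    cv2.imwrite(f"pics/{n}0.png",im); np.save(f"{n}0.npy",d)
E
```

```text
pics
{'t': 0.0, 'joint_positions': array([ 1.59859190e+00,  2.55785629e-01,  1.06973959e-01, -4.80925185e-04,
       -1.42388788e+00, -2.84587551e-01]), 'dq': array([ 0.00219882, -0.00036779, -0.00025913, -0.00031431,  0.00105042,
        0.0007499 ]), 'effort': array([ 8.16002353e-05, -3.86636603e+01,  2.37948024e+01,  5.36523208e+00,
       -6.09483846e-03, -3.32118162e-06]), 'position': array([139.51036297, 531.49274731, 230.36237099]), 'orientation': array([-0.70122127,  0.09125609,  0.70134418,  0.08987437]), 'contact_force': array([-0.64419165, -0.58335061,  0.99303401]), 'ft_torque': array([0.00012044, 0.05450489, 0.03031624]), 'finger_gap': 1.0020193388175282} 18.700000000000003
scene {'fx': 352.8900952725082, 'fy': 352.8900952725082, 'cx': 253.44634957517232, 'cy': 200.00244042124297, 'extrinsics': array([[ 5.00874882e-01,  7.04253829e-01, -5.03141031e-01,
         1.06886693e+03],
       [ 8.65486494e-01, -4.02442840e-01,  2.98283237e-01,
        -3.18441182e+02],
       [ 7.58160595e-03, -5.84864348e-01, -8.11095687e-01,
         9.46815536e+02],
       [ 0.00000000e+00,  0.00000000e+00,  0.00000000e+00,
         1.00000000e+00]])}
top {'fx': 374.0154263888797, 'fy': 374.0154263888797, 'cx': 253.7157950460926, 'cy': 190.61600752408714, 'extrinsics': array([[-7.96750897e-03, -9.89800423e-01,  1.42237975e-01,
         3.50231642e+02],
       [-9.99822713e-01,  5.45854029e-03, -1.80207216e-02,
        -1.57216047e+00],
       [ 1.70605062e-02, -1.42356338e-01, -9.89668435e-01,
         1.43931036e+03],
       [ 0.00000000e+00,  0.00000000e+00,  0.00000000e+00,
         1.00000000e+00]])}
```

View pics/scene0.png

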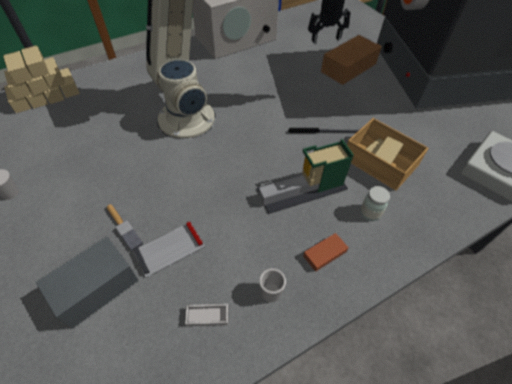

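View pics/top0.png

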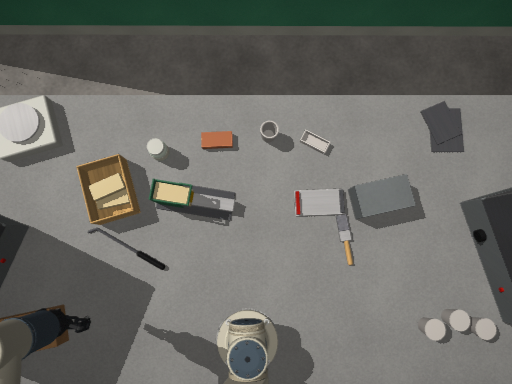

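```bash
cat > h.py <<'E'
from workcell import bot
import cv2,numpy as np
def deproj(n,d,u,v,z=None):
    c=bot.calibration(n);T=np.array(c["extrinsics"])
    r=np.array([(u-c["cx"])/c["fx"],(v-c["cy"])/c["fy"],1.])
    if z is None: p=r*d[int(round(v)),int(round(u))]
    else:
        w=T[:3,:3]@r; s=(z-T[2,3])/w[2]; p=r*s
    return T[:3,:3]@p+T[:3,3]
def cloud(n,d):
    c=bot.calibration(n);T=np.array(c["extrinsics"])
    v,u=np.mgrid[0:d.shape[0],0:d.shape[1]]
    P=np.stack([(u-c["cx"])/c["fx"]*d,(v-c["cy"])/c["fy"]*d,d],-1)
    return P@T[:3,:3].T+T[:3,3]
def proj(n,p):
    c=bot.calibration(n);T=np.array(c["extrinsics"])
    q=T[:3,:3].T@(np.asarray(p,float)-T[:3,3]); return q[:2]/q[2]*c["fx"]+[c["cx"],c["cy"]]
def show(im,name,x0,y0,x1,y1,s):
    cv2.imwrite("pics/"+name,cv2.resize(im[y0:y1,x0:x1],None,fx=s,fy=s,interpolation=cv2.INTER_CUBIC))
E
python3 - <<'E'
from h import *
for n in("scene","top"):
    d=np.load(n+"0.npy"); im=cv2.imread(f"pics/{n}0.png")
    print(n,proj(n,[0,0,0]),proj(n,[139.5,531.5,230]))
d=np.load("top0.npy"); P=cloud("top",d); im=cv2.imread("pics/top0.png")
for u,v in [(175,193),(220,205),(320,202),(298,203),(248,358),(85,323),(150,260)]: print(u,v,P[v,u].round())
show(im,"ttop.png",140,165,250,225,7)
show(im,"ttray.png",280,175,370,235,8)
im=cv2.imread("pics/scene0.png")
show(im,"smag.png",250,130,360,215,7)
show(im,"stray.png",125,210,215,280,8)
E
```

```text
scene [186.1954619  117.58299012] [325.15550804  43.59044158]
top [247.36606328 340.69147511] [ 75.33352273 314.60902391]
175 193 [530. 250. 142.]
220 205 [496.  99.  51.]
320 202 [ 510. -284.    7.]
298 203 [ 505. -196.   23.]
248 358 [  4.  -2. 226.]
85 323 [132. 462. 322.]
150 260 [296. 360.  20.]
```

View pics/ttop.png

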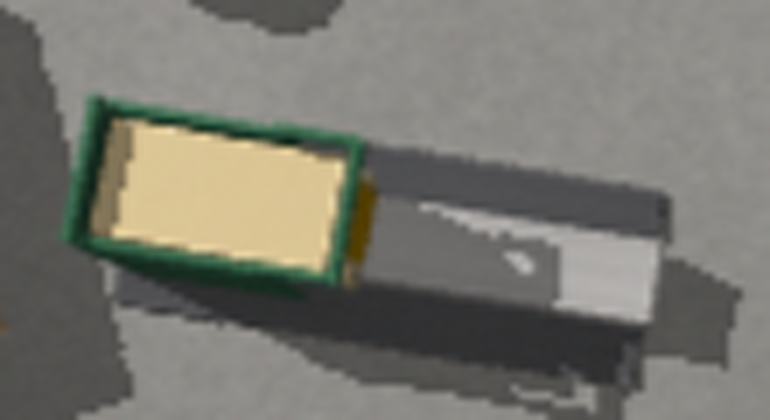

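View pics/ttray.png

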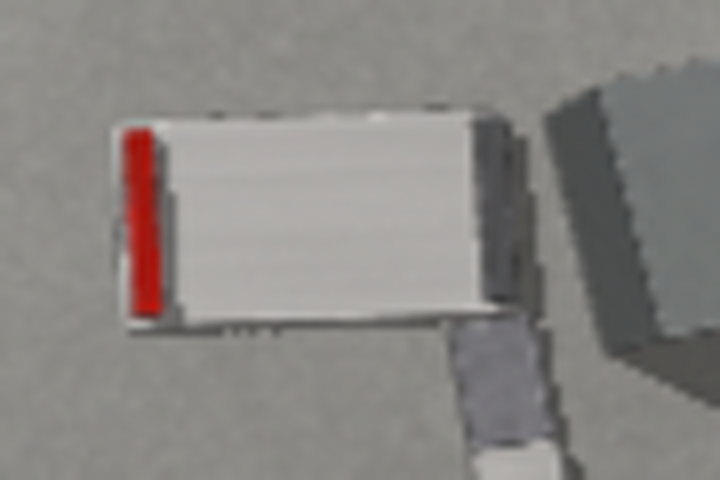

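View pics/smag.png

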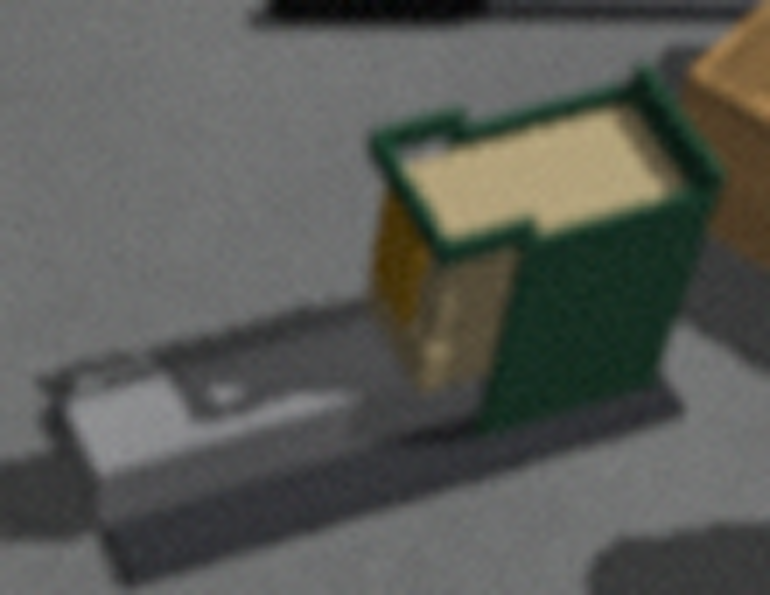

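View pics/stray.png

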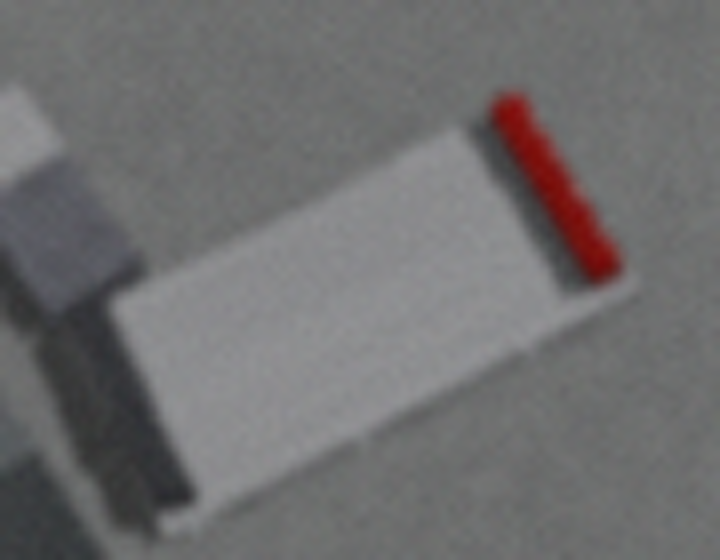

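```bash
cat > fit.py <<'E'
from h import *
from scipy.optimize import least_squares
def cv(pts,n,ox,oy,s): return [(n,(U+.5)/s-.5+ox,(V+.5)/s-.5+oy,np.array(p,float)) for U,V,p in pts]
mag=cv([(662,238,(-215,-22,50)),(648,322,(-215,22,50)),(668,195,(-210,-55,8)),(640,385,(-210,55,8)),(115,305,(80,55,8))],"top",140,165,7)\
 +cv([(105,475,(-215,-22,50)),(68,395,(-215,22,50)),(125,582,(-210,-55,8)),(45,382,(-210,55,8)),(682,408,(80,-55,8))],"scene",250,130,7)
tray=cv([(115,120,(95,-50,10)),(128,330,(95,50,10)),(153,129,(78,-45,24)),(162,316,(78,45,24)),(472,118,(-78,-45,10)),(483,310,(-78,45,10))],"top",280,175,8)\
 +cv([(635,288,(95,-50,10)),(160,528,(-95,-50,10)),(492,108,(78,45,24)),(590,283,(78,-45,24)),(115,300,(-78,45,10)),(195,498,(-78,-45,10))],"scene",125,210,8)
def R(a): c,s=np.cos(a),np.sin(a); return np.array([[c,-s,0],[s,c,0],[0,0,1]])
for nm,C,x0 in(("mag",mag,(520,250,1.57)),("tray",tray,(510,-284,1.57))):
    def f(p,C=C): return np.concatenate([proj(n,R(p[2])@q+[p[0],p[1],0])-[u,v] for n,u,v,q in C])
    for sub in("top","scene",None):
        D=[c for c in C if sub is None or c[0]==sub]
        r=least_squares(lambda p:f(p,D),x0,x_scale=[10,10,.1],loss="soft_l1")
        print(nm,sub,r.x.round(3)); 
        if 1: print(f(r.x,D).reshape(-1,2).round(1).tolist())
E
python3 fit.py
```

```text
mag top [531.564 260.689   1.41 ]
[[0.4, 0.3], [0.6, -0.1], [0.0, -0.8], [-0.6, 0.2], [-0.5, 0.1]]
mag scene [532.756 260.385   1.396]
[[-1.2, -0.7], [-0.8, 0.4], [0.7, -0.8], [0.2, 2.3], [1.1, -0.1]]
mag None [532.096 260.468   1.405]
[[0.5, 0.5], [0.5, 0.1], [0.1, -0.6], [-0.6, 0.4], [-0.5, -0.2], [-1.0, -0.4], [-0.8, 0.7], [0.9, -0.6], [0.2, 2.5], [1.0, -0.4]]
tray top [ 510.143 -279.466    1.598]
[[-0.0, 0.3], [-0.4, -0.1], [0.2, -0.2], [0.3, -0.1], [-0.1, 0.4], [0.1, -0.4]]
tray scene [ 512.497 -279.889    1.575]
[[0.9, 0.3], [-0.5, 0.2], [-0.1, -0.6], [0.1, -0.0], [-0.5, 0.2], [0.2, -0.3]]
tray None [ 511.262 -279.855    1.586]
[[0.2, -0.2], [-0.4, -0.7], [0.4, -0.7], [0.2, -0.6], [0.1, 0.4], [0.0, -0.5], [0.8, -0.3], [-0.3, 0.1], [-0.5, -1.0], [-0.0, -0.7], [-0.7, 0.1], [0.4, -0.5]]
```

```bash
cat > ov.py <<'E'
from h import *
from fit import R
def box(n,im,T,lo,hi,col,s,ox,oy):
    c=[np.array([[lo,hi][i][0],[lo,hi][j][1],[lo,hi][k][2]],float) for i in(0,1) for j in(0,1) for k in(0,1)]
    q=[(proj(n,R(T[2])@p+[T[0],T[1],0])-[ox,oy]+.5)*s-.5 for p in c]
    for a in range(8):
        for b in(1,2,4):
            if a^b>a: cv2.line(im,tuple(np.round(q[a]).astype(int).tolist()),tuple(np.round(q[a^b]).astype(int).tolist()),col,1)
E
python3 - <<'E' >/dev/null
E
python3 - <<'E' | tail -4
from h import *
from ov import *
M=(532,260.5,1.407);T=(511,-280,1.588)
out=[]
for n,a,b in(("top",(140,165,250,225),(280,175,370,235)),("scene",(250,130,360,215),(125,210,215,280))):
    im=cv2.imread(f"pics/{n}0.png")
    for w,(x0,y0,x1,y1) in((0,a),(1,b)):
        g=cv2.resize(im[y0:y1,x0:x1],None,fx=7,fy=7,interpolation=cv2.INTER_CUBIC)
        if w==0:
            for lo,hi,c in(((-215,-22,48),(66,22,50),(0,0,255)),((-210,-55,0),(80,55,8),(255,0,0)),((-60,-30,50),(60,30,140),(0,255,255)),((-67,-18,88),(-62,18,155),(255,0,255))): box(n,g,M,lo,hi,c,7,x0,y0)
        else:
            for lo,hi,c in(((-95,-50,0),(95,50,10),(0,0,255)),((78,-45,10),(90,45,24),(255,0,0)),((-90,-45,10),(-78,45,24),(255,0,0))): box(n,g,T,lo,hi,c,7,x0,y0)
        out.append(g)
    S=cv2.imread(f"pics/{n}0.png")
W=800
def pad(g): 
    o=np.zeros((600,800,3),np.uint8); h,w=min(600,g.shape[0]),min(800,g.shape[1]); o[:h,:w]=g[:h,:w]; return o
for i,g in enumerate(out): cv2.imwrite(f"pics/ov{i}.png",pad(g))
d=np.load("top0.npy");P=cloud("top",d);im=cv2.imread("pics/top0.png")
for n in("top","scene"):
    im=cv2.imread(f"pics/{n}0.png");P=cloud(n,np.load(n+"0.npy"))
    m=(abs(P[...,2]-140)<8)&(abs(P[...,0]-532)<80)&(abs(P[...,1]-260)<80)&(im[...,2]>150)
    vs,us=np.nonzero(m)
    q=np.array([deproj(n,None,u,v,140.)[:2] for u,v in zip(us,vs)]).astype(np.float32)
    print(n,len(q),cv2.minAreaRect(q),np.median(P[m][:,2]))
E
```

```text
tray scene [ 512.497 -279.889    1.575]
[[0.9, 0.3], [-0.5, 0.2], [-0.1, -0.6], [0.1, -0.0], [-0.5, 0.2], [0.2, -0.3]]
tray None [ 511.262 -279.855    1.586]
[[0.2, -0.2], [-0.4, -0.7], [0.4, -0.7], [0.2, -0.6], [0.1, 0.4], [0.0, -0.5], [0.8, -0.3], [-0.3, 0.1], [-0.5, -1.0], [-0.0, -0.7], [-0.7, 0.1], [0.4, -0.5]]Traceback (most recent call last):
  File "<stdin>", line 24, in <module>
  File "h.py", line 4, in deproj
    c=bot.calibration(n);T=np.array(c["extrinsics"])
ValueError: time passes only in moves, steps and waits
```

View pics/ov0.png

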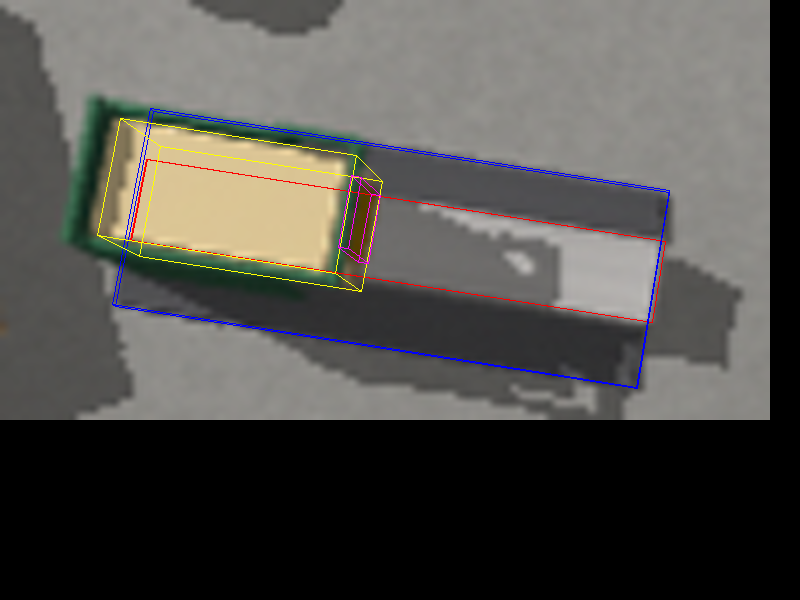

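View pics/ov2.png

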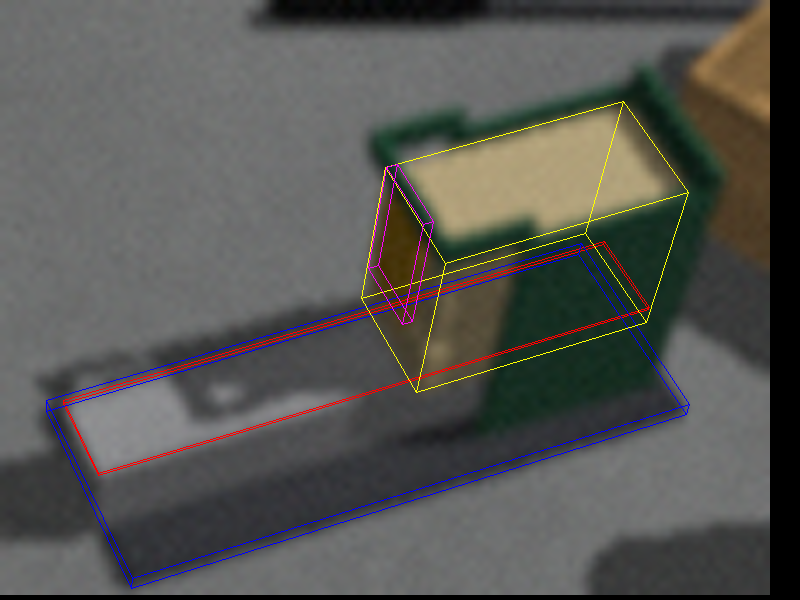

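View pics/ov3.png

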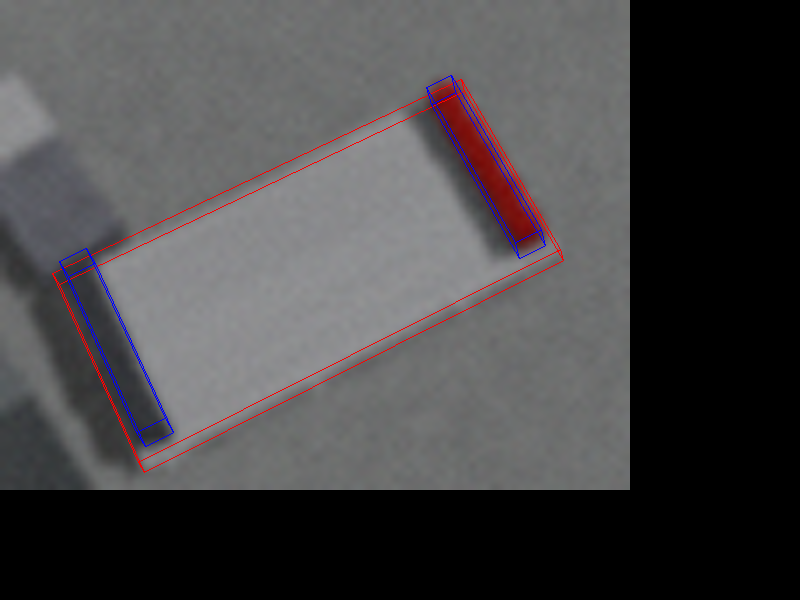

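```bash
cat > t.py <<'E'
from h import *
from scipy.spatial.transform import Rotation as Ro
M=(532,260.5,1.407);T=(511,-280,1.588)
def Rz(a): return Ro.from_euler('z',a).as_matrix()
def target(F,p,th,flip=1,dy=0):
    # F frame; tool x = cos(th) Fx - sin(th) Fz ; tool y = flip*Fy
    R=Rz(F[2]+dy); x=R@[np.cos(th),0,-np.sin(th)]; y=flip*(R@[0,1,0]); z=np.cross(x,y)
    return Rz(F[2])@np.array(p,float)+[F[0],F[1],0], np.stack([x,y,z],1)
def delta(F,p,th,flip=1,dy=0,s=None):
    s=s or bot.read_state(); R0=Ro.from_quat(s["orientation"]).as_matrix()
    pw,Rw=target(F,p,th,flip,dy)
    sh=R0.T@(pw-s["position"])/1000; rv=np.degrees(Ro.from_matrix(R0.T@Rw).as_rotvec())
    print("flip",flip,"tgt",pw.round(1),"shift",sh.round(4).tolist(),"rot",rv.round(2).tolist())
def where(F,s=None):
    s=s or bot.read_state(); R=Rz(F[2]); p=R.T@(s["position"]-[F[0],F[1],0]); R0=R.T@Ro.from_quat(s["orientation"]).as_matrix()
    print("t",round(s["t"],2),"TCP in frame",p.round(1),"x",R0[:,0].round(3),"y",R0[:,1].round(3),"F",s["contact_force"].round(1),"gap",round(s["finger_gap"],3),"q",s["joint_positions"].round(2))
E
sed -i 's/^for nm,C/if __name__=="__main__":\n  for nm,C/' fit.py; python3 - <<'E'
from t import *
where(M)
print(Ro.from_quat(bot.read_state()["orientation"]).as_matrix().round(3))
for f in(1,-1):
    delta(M,(-230,0,260),np.pi/2,f); delta(M,(-140,0,145),np.radians(43),f)
E
```

```text
t 0.1 TCP in frame [203.4 431.4 230.5] x [-0.002  0.    -1.   ] y [-0.996  0.093  0.002] F [0.2 0.  0.2] gap 1.001 q [ 1.6   0.26  0.11 -0.   -1.42 -0.28]
[[-0.    -0.254 -0.967]
 [-0.002 -0.967  0.254]
 [-1.     0.002 -0.   ]]
flip 1 tgt [494.5  33.6 260. ] shift [-0.0288, 0.3915, -0.4698] rot [84.67, -0.08, -0.08]
flip 1 tgt [509.2 122.4 145. ] shift [0.086, 0.3017, -0.4614] rot [79.48, -38.03, -34.65]
flip -1 tgt [494.5  33.6 260. ] shift [-0.0288, 0.3915, -0.4698] rot [-95.33, 0.08, -0.08]
flip -1 tgt [509.2 122.4 145. ] shift [0.086, 0.3017, -0.4614] rot [-89.38, 35.49, -38.95]
```

Emit:
jog_arm(deltas=[0.0854,-0.029,0.04,-0.047,7,0,0,0.0854,-0.029,0.08,-0.094,14,0,0,0.0854,-0.029,0.117,-0.141,21,0,0,0.0854,-0.029,0.15,-0.18,28,0,0,0.0854,-0.029,0.18,-0.21,35,0,0,0.0854,-0.029,0.21,-0.25,42,0,0,0.0854,-0.029,0.24,-0.28,49,0,0,0.0854,-0.029,0.27,-0.31,56,0,0,0.0854,-0.029,0.3,-0.35,63,0,0,0.0854,-0.029,0.33,-0.39,70,0,0], squeeze=100)

```text
t: 0.93
position: [375.0, 191.1, 259.8]
orientation: [0.521, -0.478, -0.521, -0.477]
contact_force: [0.5, 1.5, 0.7]
finger_gap: 1.0
```

```bash
python3 - <<'E'
from t import *
where(M)
delta(M,(-140,0,145),np.radians(43))
delta(M,(-200,0,200),np.radians(43))
E
```

```text
t 0.93 TCP in frame [-94.  143.6 259.8] x [-0.001  0.    -1.   ] y [-0.248  0.969  0.   ] F [0.5 1.5 0.7] gap 1.0 q [ 0.85 -0.01 -0.13  0.   -1.45 -0.76]
flip 1 tgt [509.2 122.4 145. ] shift [0.1149, -0.1277, -0.08] rot [13.54, -46.82, -5.91]
flip 1 tgt [499.4  63.2 200. ] shift [0.0599, -0.1128, -0.1382] rot [13.54, -46.82, -5.91]
```

Emit:
jog_arm(deltas=[0.0854,0.005,-0.015,-0.02,2,-6,-0.8,0.0854,0.01,-0.03,-0.04,4,-13,-1.6,0.0854,0.02,-0.045,-0.06,6,-20,-2.5,0.0854,0.03,-0.06,-0.08,8,-27,-3.4,0.0854,0.04,-0.08,-0.1,10,-34,-4.3,0.0854,0.05,-0.1,-0.12,12,-41,-5.2,0.0854,0.06,-0.113,-0.138,13.54,-46.82,-5.91,0.0854,0.06,-0.113,-0.138,13.54,-46.82,-5.91,0.0854,0.06,-0.113,-0.138,13.54,-46.82,-5.91,0.0854,0.06,-0.113,-0.138,13.54,-46.82,-5.91])

```text
t: 1.77
position: [499.6, 62.2, 198.9]
orientation: [-0.236, 0.281, 0.601, 0.71]
contact_force: [-0.1, 0.3, -0.1]
finger_gap: 1.003
```

```bash
python3 - <<'E'
from t import *
where(M); print(bot.grip_depth)
delta(M,(-100,0,102),np.radians(43))
for n in("scene","top"):
    im,d=bot.read_camera(n); np.save(n+"1.npy",d); cv2.imwrite(f"pics/{n}1.png",im)
    if n=="scene": show(im,"s1.png",220,80,370,210,5)
    else: show(im,"t1.png",140,150,270,250,6)
E
```

```text
t 1.77 TCP in frame [-201.    -0.3  198.9] x [ 0.731 -0.    -0.683] y [0.003 1.    0.002] F [-0.1  0.3 -0.1] gap 1.003 q [-0.2   0.24 -0.   -0.83 -1.43  0.2 ]
18.700000000000003
flip 1 tgt [515.7 161.8 102. ] shift [0.1399, 0.0004, -0.0019] rot [-0.21, -0.05, 0.01]
```

View pics/s1.png

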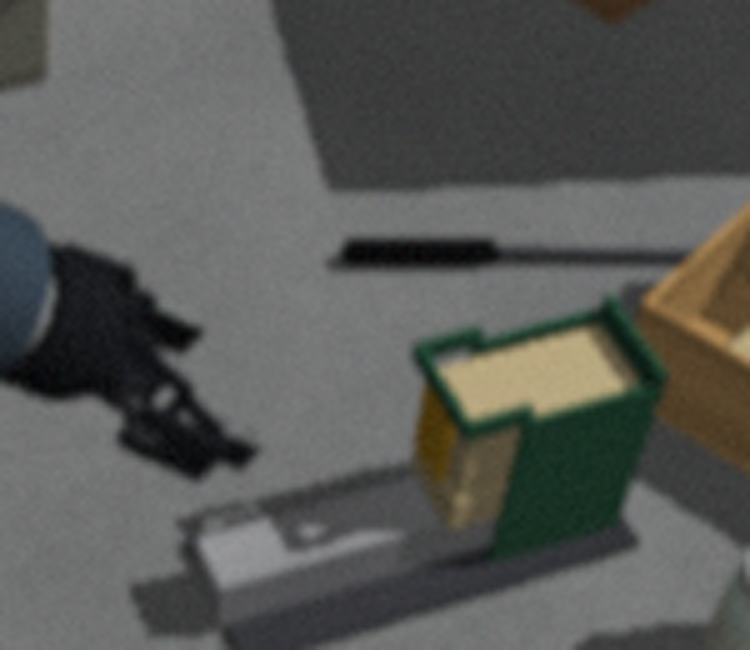

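View pics/t1.png

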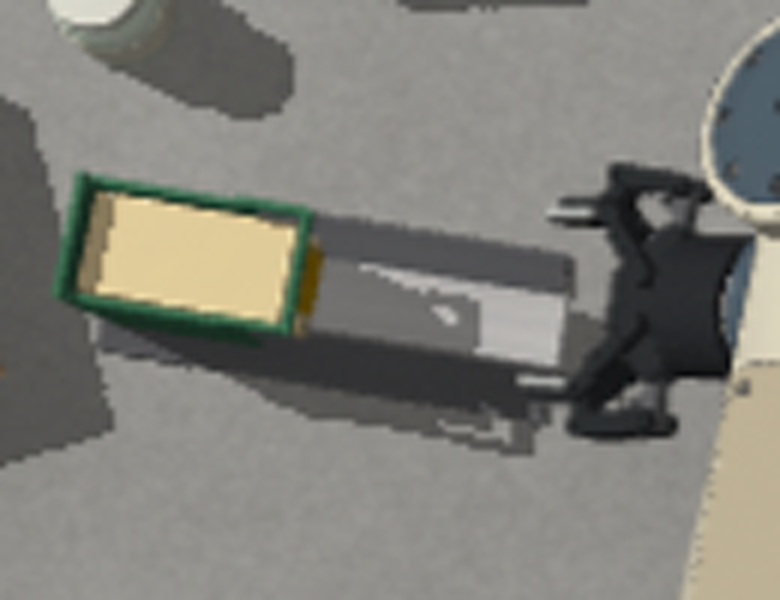

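```bash
python3 - <<'E'
from t import *
s=bot.read_state();R=Ro.from_quat(s["orientation"]).as_matrix()
for b in(0,-13):
  for y in(-42.5,42.5,-57,57):
    print(b,y,"top",proj("top",s["position"]+R@[b,y,0]).round(1),"scene",proj("scene",s["position"]+R@[b,y,0]).round(1))
E
```

```text
0 -42.5 top [229.4 186.8] scene [273.3 169. ]
0 42.5 top [225.2 211.8] scene [262.1 148.3]
0 -57 top [230.1 182.6] scene [275.4 172.7]
0 57 top [224.5 216.2] scene [260.3 144.9]
-13 -42.5 top [232.1 186.8] scene [270.3 167.8]
-13 42.5 top [227.9 212.1] scene [259.1 146.9]
-13 -57 top [232.8 182.6] scene [272.3 171.6]
-13 57 top [227.2 216.4] scene [257.3 143.6]
```

```bash
python3 - <<'E'
from t import *
delta(M,(-102.4,0,94.5),np.radians(41))
E
```

```text
flip 1 tgt [515.3 159.5  94.5] shift [0.1432, 0.0001, -0.0117] rot [0.15, -2.07, 0.01]
```

Emit:
jog_arm(deltas=[0.0854,0.03,0,-0.003,0,-2.07,0,0.0854,0.06,0,-0.006,0,-2.07,0,0.0854,0.09,0,-0.008,0,-2.07,0,0.0854,0.115,0,-0.01,0,-2.07,0,0.0854,0.135,0,-0.0115,0.15,-2.07,0,0.0854,0.143,0,-0.0117,0.15,-2.07,0,0.0854,0.1432,0,-0.0117,0.15,-2.07,0,0.0854,0.1432,0,-0.0117,0.15,-2.07,0,0.0854,0.1432,0,-0.0117,0.15,-2.07,0,0.0854,0.1432,0,-0.0117,0.15,-2.07,0])

```text
t: 2.7
position: [516.1, 158.9, 95.8]
orientation: [-0.228, 0.266, 0.605, 0.715]
contact_force: [0.9, 0.1, -0.8]
finger_gap: 0.999
```

```bash
python3 - <<'E'
from t import *
where(M)
delta(M,(-42,0,42),np.radians(41))
for n in("scene","top"):
    im,d=bot.read_camera(n)
    if n=="scene": show(im,"s2.png",240,100,360,190,6)
    else: show(im,"t2.png",150,160,250,230,7)
E
```

```text
t 2.7 TCP in frame [-102.8   -0.8   95.8] x [ 0.755 -0.002 -0.656] y [ 0.     1.    -0.003] F [ 0.9  0.1 -0.8] gap 0.999 q [-0.04  0.36 -0.14 -0.95 -1.17  0.33]
flip 1 tgt [525.2 219.1  42. ] shift [0.0812, 0.001, -0.0007] rot [0.12, -0.02, 0.11]
```

View pics/s2.png

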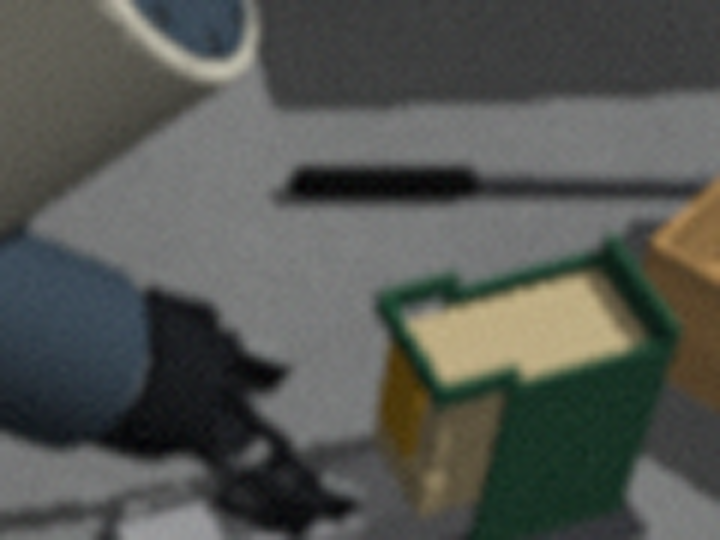

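View pics/t2.png

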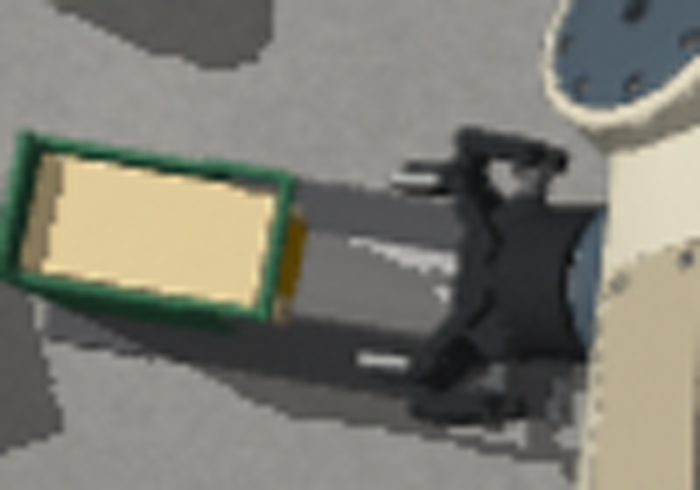

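Emit:
jog_arm(deltas=[0.0854,0.012,0.001,0,0.1,0,0.1,0.0854,0.024,0.001,0,0.1,0,0.1,0.0854,0.036,0.001,0,0.1,0,0.1,0.0854,0.048,0.001,0,0.1,0,0.1,0.0854,0.058,0.001,0,0.1,0,0.1,0.0854,0.066,0.001,-0.0005,0.1,0,0.1,0.0854,0.073,0.001,-0.0007,0.1,0,0.1,0.0854,0.078,0.001,-0.0007,0.1,0,0.1,0.0854,0.081,0.001,-0.0007,0.1,0,0.1,0.0854,0.081,0.001,-0.0007,0.1,0,0.1])

```text
t: 3.63
position: [524.8, 219.2, 41.3]
orientation: [-0.226, 0.267, 0.606, 0.714]
contact_force: [-0.6, 0.2, -0.4]
finger_gap: 0.995
```

```bash
python3 - <<'E'
from t import *
where(M)
for n in("scene","top"):
    im,d=bot.read_camera(n)
    if n=="scene": show(im,"s3.png",240,100,360,190,6)
    else: show(im,"t3.png",150,160,250,230,7)
E
```

```text
t 3.63 TCP in frame [-41.9   0.3  41.3] x [ 0.755  0.001 -0.656] y [0.    1.    0.001] F [-0.6  0.2 -0.4] gap 0.995 q [ 0.06  0.45 -0.17 -1.03 -1.03  0.37]
```

View pics/s3.png

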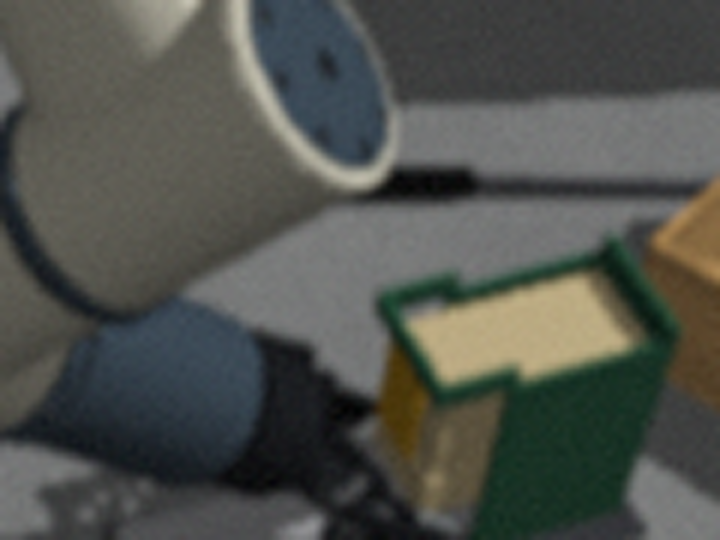

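View pics/t3.png

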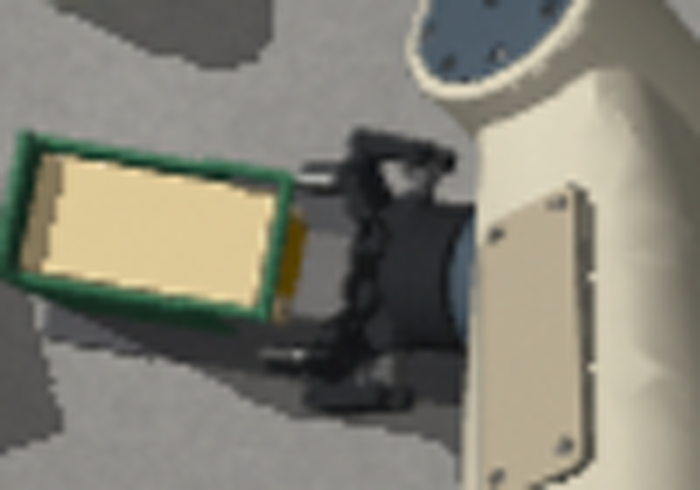

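```bash
python3 - <<'E'
from t import *
for z in(42,55):
  for U,V in((262,360),(292,178)):
    w=deproj("top",None,(U+.5)/7-.5+150,(V+.5)/7-.5+160,z); print(z,(Rz(M[2]).T@(w-[M[0],M[1],0])).round(1))
E
```

```text
42 [-46.4  49.6  42. ]
42 [-44.6 -49.7  42. ]
55 [-48.7  50.4  55. ]
55 [-46.9 -48.   55. ]
```

Emit:
jog_arm(deltas=[0.075,0,0,0,0,0,0,0.068,0,0,0,0,0,0,0.064,0,0,0,0,0,0,0.06,0,0,0,0,0,0,0.055,0,0,0,0,0,0,0.05,0,0,0,0,0,0,0.045,0,0,0,0,0,0,0.045,0,0,0,0,0,0,0.045,0,0,0,0,0,0,0.045,0,0,0,0,0,0], squeeze=80)

```text
t: 4.57
position: [525.0, 218.1, 42.4]
orientation: [-0.227, 0.267, 0.606, 0.714]
contact_force: [-3.3, -4.7, 4.6]
finger_gap: 0.679
```

```bash
python3 - <<'E'
from t import *
where(M)
delta(M,(-172,0.3,41.5),np.radians(41))
E
```

```text
t 4.57 TCP in frame [-43.   -0.   42.4] x [ 0.754 -0.    -0.656] y [ 0.  1. -0.] F [-3.3 -4.7  4.6] gap 0.679 q [ 0.06  0.44 -0.17 -1.03 -1.03  0.37]
flip 1 tgt [503.7  90.9  41.5] shift [-0.0967, 0.0003, -0.0854] rot [0.02, -0.02, 0.02]
```

Emit:
jog_arm(deltas=[0.045,-0.0023,0,-0.002,0,0,0,0.045,-0.005,0,-0.0044,0,0,0,0.045,-0.0083,0,-0.0072,0,0,0,0.045,-0.012,0,-0.0105,0,0,0,0.045,-0.0166,0,-0.0144,0,0,0,0.045,-0.0211,0,-0.0184,0,0,0,0.045,-0.0257,0,-0.0223,0,0,0,0.045,-0.03,0,-0.0262,0,0,0,0.045,-0.0302,0,-0.0262,0,0,0,0.045,-0.0302,0,-0.0262,0,0,0])

```text
t: 5.4
position: [518.2, 179.2, 42.5]
orientation: [-0.226, 0.267, 0.606, 0.714]
contact_force: [-0.1, 4.6, 0.1]
finger_gap: 0.679
```

```bash
python3 - <<'E'
from t import *
where(M)
delta(M,(-173,0,42.4),np.radians(41))
for n in("scene","top"):
    im,d=bot.read_camera(n)
    if n=="scene": show(im,"s4.png",240,100,360,190,6)
    else: show(im,"t4.png",150,160,250,230,7)
E
```

```text
t 5.4 TCP in frame [-82.4   0.4  42.5] x [ 0.755  0.    -0.655] y [-0.     1.     0.001] F [-0.1  4.6  0.1] gap 0.679 q [-0.02  0.44 -0.17 -1.01 -1.08  0.42]
flip 1 tgt [503.8  89.8  42.4] shift [-0.0683, -0.0004, -0.0594] rot [-0.02, 0.06, -0.03]
```

View pics/s4.png

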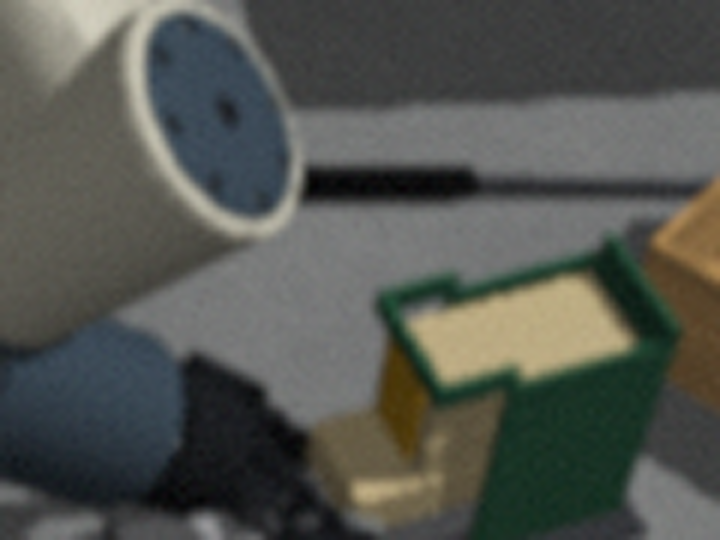

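View pics/t4.png

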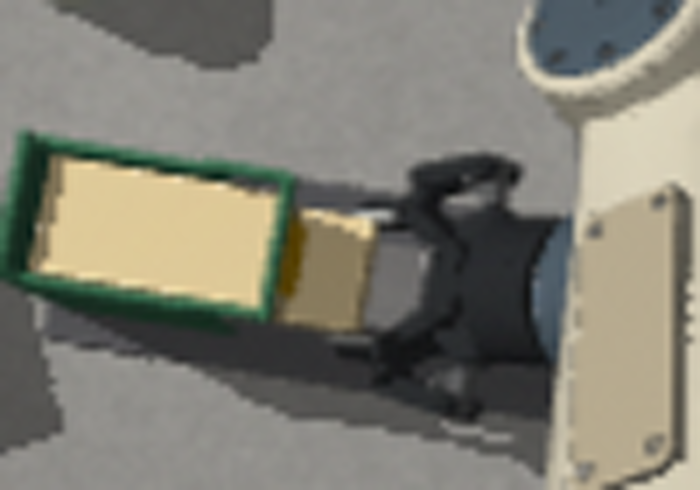

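Emit:
jog_arm(deltas=[0.045,-0.0034,0,-0.003,0,0,0,0.045,-0.0072,0,-0.0063,0,0,0,0.045,-0.0113,0,-0.0098,0,0,0,0.045,-0.0154,0,-0.0134,0,0,0,0.045,-0.0195,0,-0.0169,0,0,0,0.045,-0.0236,0,-0.0205,0,0,0,0.045,-0.0276,0,-0.024,0,0,0,0.045,-0.0317,0,-0.0275,0,0,0,0.045,-0.0358,0,-0.0311,0,0,0,0.045,-0.0398,0,-0.0346,0,0,0])

```text
t: 6.33
position: [509.8, 130.0, 43.4]
orientation: [-0.224, 0.265, 0.607, 0.715]
contact_force: [2.6, 13.9, -2.9]
finger_gap: 0.681
```

Emit:
jog_arm(deltas=[0.045,-0.0034,0,-0.003,0,0,0,0.045,-0.0072,0,-0.0063,0,0,0,0.045,-0.0113,0,-0.0098,0,0,0,0.045,-0.0154,0,-0.0134,0,0,0,0.045,-0.0195,0,-0.0169,0,0,0,0.045,-0.0236,0,-0.0205,0,0,0,0.045,-0.0276,0,-0.024,0,0,0,0.045,-0.0317,0,-0.0275,0,0,0,0.045,-0.0317,0,-0.0275,0,0,0,0.045,-0.0317,0,-0.0275,0,0,0])

```text
t: 7.17
position: [503.0, 88.0, 43.1]
orientation: [-0.224, 0.266, 0.606, 0.715]
contact_force: [-0.5, -0.2, -3.5]
finger_gap: 0.68
```

```bash
python3 - <<'E'
from t import *
where(M)
for n in("scene","top"):
    im,d=bot.read_camera(n)
    if n=="scene": show(im,"s5.png",230,120,360,210,6)
    else:
        show(im,"t5.png",150,160,250,230,7); P=cloud(n,d)
        m=(abs(P[...,0]-532)<50)&(abs(P[...,1]-260)<50)&(im[...,2]>150); print(np.percentile(P[m][:,2],[10,50,90]))
E
```

```text
t 7.17 TCP in frame [-175.     0.5   43.1] x [ 0.758  0.    -0.652] y [0.001 1.    0.001] F [-0.5 -0.2 -3.5] gap 0.68 q [-0.2   0.46 -0.16 -0.95 -1.2   0.51]
[105.90151722 109.62815078 112.91383871]
```

View pics/s5.png

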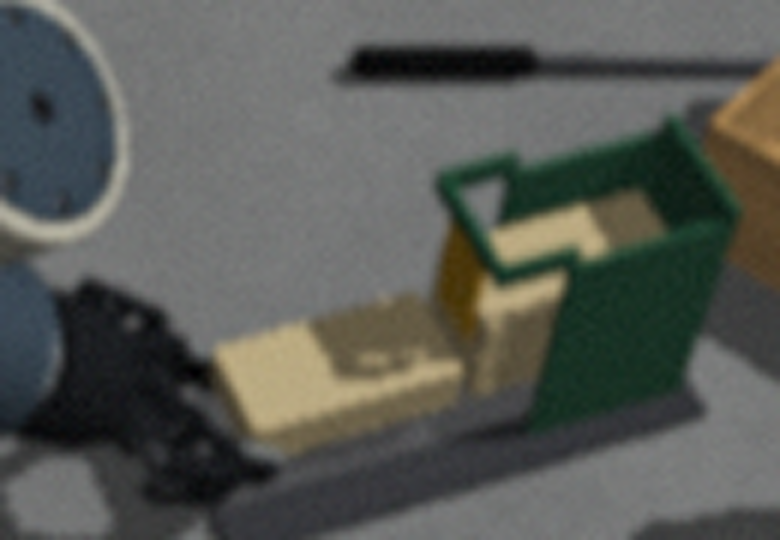

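View pics/t5.png

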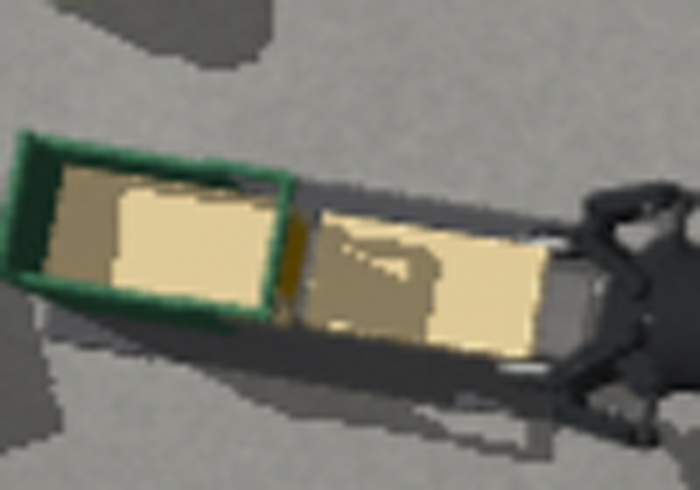

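```bash
python3 - <<'E'
from t import *
def m(U,V,z):
    w=deproj("top",None,(U+.5)/7-.5+150,(V+.5)/7-.5+160,z); return (Rz(M[2]).T@(w-[M[0],M[1],0]))
q=[m(U,V,80) for U,V in((322,212),(548,246),(535,357),(303,325))]
print(np.round(q,1),np.mean(q,0))
q=[m(U,V,110) for U,V in((65,167),(275,207),(263,312),(45,280))]; print(np.round(q,1),np.mean(q,0))
E
```

```text
[[ -69.9  -29.4   80. ]
 [-189.6  -30.3   80. ]
 [-192.5   28.2   80. ]
 [ -70.7   30.6   80. ]] [-130.69767161   -0.20130406   80.        ]
[[ 59.  -27.9 110. ]
 [-50.6 -24.5 110. ]
 [-54.3  29.6 110. ]
 [ 57.9  30.9 110. ]] [  3.00848235   2.02297674 110.        ]
```

Emit:
jog_arm(deltas=[0.08,0,0,0,0,0,0,0.0854,0,0,0,0,0,0,0.0854,0,0,0,0,0,0,0.0854,0,0,0,0,0,0,0.0854,-0.01,0,0,0,0,0,0.0854,-0.025,0,0,0,0,0,0.0854,-0.045,0,0,0,0,0,0.0854,-0.07,0,0,0,0,0,0.0854,-0.09,0,0,0,0,0,0.0854,-0.1,0,0,0,0,0])

```text
t: 8.1
position: [491.1, 11.4, 110.2]
orientation: [-0.226, 0.265, 0.606, 0.715]
contact_force: [0.6, 0.4, -0.2]
finger_gap: 1.005
```

```bash
python3 - <<'E'
from t import *
where(M)
delta(M,(-131,0,165),np.pi/2)
delta(M,(-131,0,200),np.pi/2)
E
```

```text
t 8.1 TCP in frame [-252.4   -0.3  110.2] x [ 0.758 -0.002 -0.653] y [ 0.001  1.    -0.002] F [ 0.6  0.4 -0.2] gap 1.005 q [-0.33  0.39 -0.07 -0.86 -1.39  0.46]
flip 1 tgt [510.6 131.3 165. ] shift [0.0562, 0.0003, 0.1208] rot [-0.01, 49.25, 0.11]
flip 1 tgt [510.6 131.3 200. ] shift [0.0334, 0.0002, 0.1473] rot [-0.01, 49.25, 0.11]
```

Emit:
jog_arm(deltas=[0.0854,0.006,0,0.018,0,7,0,0.0854,0.012,0,0.036,0,14,0,0.0854,0.018,0,0.054,0,21,0,0.0854,0.024,0,0.072,0,28,0,0.0854,0.033,0,0.09,0,35,0,0.0854,0.045,0,0.108,0,42,0,0.0854,0.056,0,0.121,0,49.2,0.1,0.0854,0.056,0,0.121,0,49.25,0.1,0.0854,0.056,0,0.121,0,49.25,0.1,0.0854,0.056,0,0.121,0,49.25,0.1])

```text
t: 8.93
position: [510.2, 131.6, 164.7]
orientation: [-0.457, 0.539, 0.458, 0.539]
contact_force: [-0.0, 0.3, 0.4]
finger_gap: 1.001
```

```bash
python3 - <<'E'
from t import *
where(M)
delta(M,(-131,0,57),np.pi/2)
im,d=bot.read_camera("scene"); show(im,"s6.png",200,60,360,200,5)
P=cloud("scene",d);m=(abs(P[...,2]-110)<8)&(abs(P[...,0]-532)<50)&(abs(P[...,1]-260)<60)&(im[...,2]>90)
print(np.percentile(P[m][:,2],[10,50,90]))
E
```

```text
t 8.93 TCP in frame [-130.8    0.4  164.7] x [ 0.     0.002 -1.   ] y [-0.001  1.     0.002] F [-0.   0.3  0.4] gap 1.001 q [ 0.55  0.24 -0.08 -0.   -1.25 -0.71]
flip 1 tgt [510.6 131.3  57. ] shift [0.1077, -0.0006, -0.0003] rot [0.05, 0.02, -0.09]
[104.5341437  106.34679139 108.06484847]
```

View pics/s6.png

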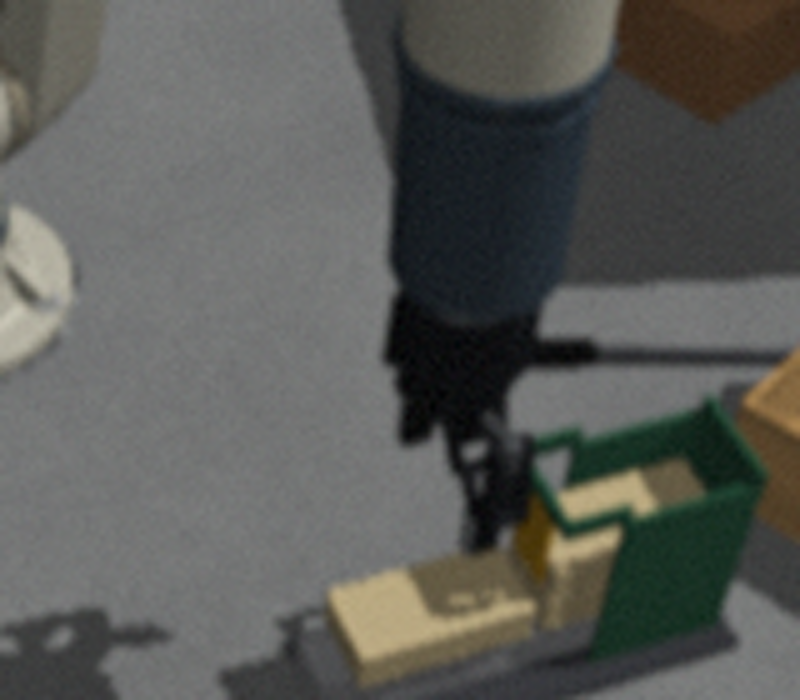

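Emit:
jog_arm(deltas=[0.0854,0.015,-0.0005,-0.001,0,0,0,0.0854,0.035,-0.0005,-0.002,0,0,0,0.0854,0.055,-0.0005,-0.002,0,0,0,0.0854,0.07,-0.0005,-0.002,0,0,0,0.0854,0.085,-0.0005,-0.002,0,0,0,0.0854,0.097,-0.0005,-0.002,0,0,0,0.0854,0.106,-0.0005,-0.002,0,0,0,0.0854,0.112,-0.0005,-0.002,0,0,0,0.0854,0.112,-0.0005,-0.002,0,0,0,0.0854,0.112,-0.0005,-0.002,0,0,0])

```text
t: 9.82
position: [510.9, 127.9, 53.4]
orientation: [-0.456, 0.54, 0.457, 0.54]
contact_force: [0.1, 0.9, 0.2]
finger_gap: 1.0
```

Emit:
jog_arm(deltas=[0.075,0,0,0,0,0,0,0.068,0,0,0,0,0,0,0.064,0,0,0,0,0,0,0.06,0,0,0,0,0,0,0.055,0,0,0,0,0,0,0.05,0,0,0,0,0,0,0.045,0,0,0,0,0,0,0.045,0,0,0,0,0,0,0.045,0,0,0,0,0,0,0.045,0,0,0,0,0,0])

```text
t: 10.65
position: [510.6, 128.0, 54.2]
orientation: [-0.456, 0.54, 0.457, 0.54]
contact_force: [-4.0, 0.2, 6.6]
finger_gap: 0.684
```

```bash
python3 - <<'E'
from t import *
where(M); where(T)
E
```

```text
t 10.65 TCP in frame [-134.2   -0.5   54.2] x [ 0.001  0.001 -1.   ] y [0.002 1.    0.001] F [-4.   0.2  6.6] gap 0.684 q [ 0.54  0.33 -0.26 -0.   -0.98 -0.71]
t 10.65 TCP in frame [408.   -6.6  54.2] x [ 0.001  0.001 -1.   ] y [0.182 0.983 0.001] F [-4.   0.2  6.6] gap 0.684 q [ 0.54  0.33 -0.26 -0.   -0.98 -0.71]
```

Emit:
jog_arm(deltas=[0.045,-0.003,0,0,0,0,0,0.045,-0.008,0,0,0,0,0,0.045,-0.016,0,0,0,0,0,0.045,-0.028,0,0,0,0,0,0.045,-0.042,0,0,0,0,0,0.045,-0.056,0,0,0,0,0,0.045,-0.07,0,0,0,0,0,0.045,-0.082,0,0,0,0,0,0.045,-0.09,0,0,0,0,0,0.045,-0.092,0,0,0,0,0])

```text
t: 11.48
position: [511.5, 128.2, 148.0]
orientation: [-0.457, 0.539, 0.457, 0.541]
contact_force: [0.8, 0.1, -4.1]
finger_gap: 0.69
```

```bash
python3 - <<'E'
from t import *
where(M); print(bot.read_state()["ft_torque"])
delta(T,(8,0,146),np.pi/2)
for n in("scene","top"):
    im,d=bot.read_camera(n)
    if n=="scene": show(im,"s7.png",200,60,360,200,5)
    else: show(im,"t7.png",150,160,250,230,7)
E
```

```text
t 11.48 TCP in frame [-133.9   -1.3  148. ] x [ 0.002 -0.002 -1.   ] y [ 0.002  1.    -0.002] F [ 0.8  0.1 -4.1] gap 0.69 q [ 0.54  0.25 -0.11 -0.   -1.2  -0.71]
[ 0.02135124 -0.02315649  0.0433498 ]
flip 1 tgt [ 510.9 -272.   146. ] shift [0.0011, -0.0653, -0.3948] rot [-10.47, 0.13, 0.11]
```

View pics/s7.png

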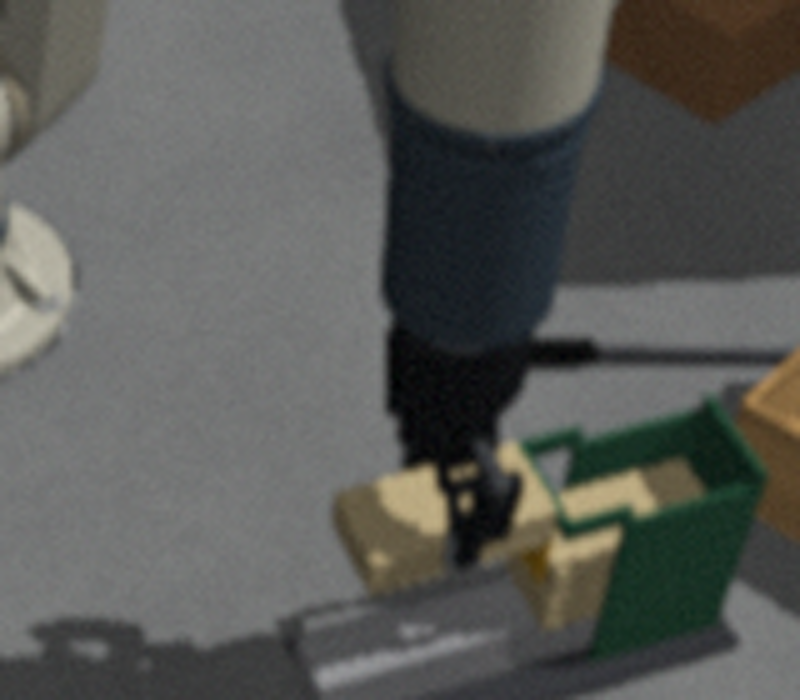

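View pics/t7.png

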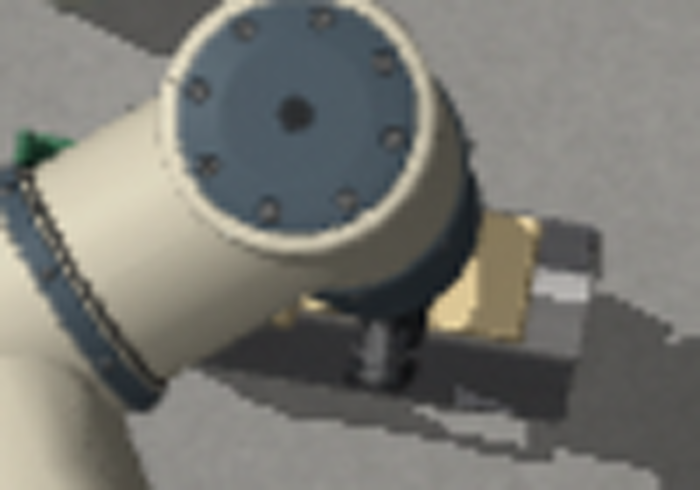

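Emit:
jog_arm(deltas=[0.045,0,0,-0.01,0,0,0,0.045,0,0,-0.03,0,0,0,0.045,0,0,-0.055,0,0,0,0.045,0,-0.006,-0.085,-1,0,0,0.045,0,-0.012,-0.115,-2.5,0,0,0.045,0,-0.018,-0.145,-4,0,0,0.045,0,-0.024,-0.175,-5.5,0,0,0.045,0,-0.03,-0.205,-7,0,0,0.045,0,-0.036,-0.23,-8.5,0,0,0.045,0,-0.04,-0.25,-10.47,0,0])

```text
t: 12.42
position: [507.8, -127.6, 144.9]
orientation: [-0.503, 0.496, 0.505, 0.495]
contact_force: [0.0, 1.6, -3.9]
finger_gap: 0.684
```

```bash
python3 - <<'E'
from t import *
where(T)
delta(T,(8,0,146),np.pi/2);delta(T,(8,0,60),np.pi/2)
E
```

```text
t 12.42 TCP in frame [152.5   0.6 144.9] x [ 0.001  0.002 -1.   ] y [0.    1.    0.002] F [ 0.   1.6 -3.9] gap 0.684 q [ 0.05  0.25 -0.12 -0.   -1.2  -0.03]
flip 1 tgt [ 510.9 -272.   146. ] shift [-0.0013, -0.0007, -0.1445] rot [-0.01, 0.08, -0.14]
flip 1 tgt [ 510.9 -272.    60. ] shift [0.0847, -0.0009, -0.1446] rot [-0.01, 0.08, -0.14]
```

Emit:
jog_arm(deltas=[0.045,0,0,-0.025,0,0,0,0.045,0,0,-0.055,0,0,0,0.045,0,0,-0.085,0,0,0,0.045,0,0,-0.112,0,0,0,0.045,0.005,-0.0005,-0.132,0,0,0,0.045,0.022,-0.0008,-0.142,0,0,0,0.045,0.045,-0.0009,-0.1446,0,0,0,0.045,0.065,-0.0009,-0.1446,0,0,0,0.045,0.08,-0.0009,-0.1446,0,0,0,0.045,0.0847,-0.0009,-0.1446,0,0,0])

```text
t: 13.25
position: [507.9, -271.5, 56.0]
orientation: [-0.501, 0.497, 0.507, 0.495]
contact_force: [-0.4, -0.3, -3.4]
finger_gap: 0.683
```

```bash
python3 - <<'E'
from t import *
where(T)
for n in("scene","top"):
    im,d=bot.read_camera(n)
    if n=="scene": show(im,"s8.png",110,160,230,280,5)
    else: show(im,"t8.png",280,160,380,240,7)
E
```

```text
t 13.25 TCP in frame [ 8.5  3.  56. ] x [ 0.004  0.009 -1.   ] y [0.001 1.    0.009] F [-0.4 -0.3 -3.4] gap 0.683 q [-0.22  0.42 -0.11 -0.   -1.05  0.24]
```

View pics/s8.png

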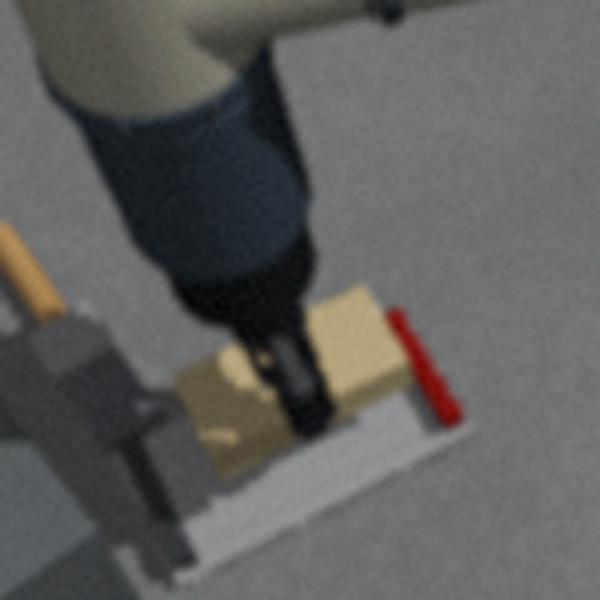

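View pics/t8.png

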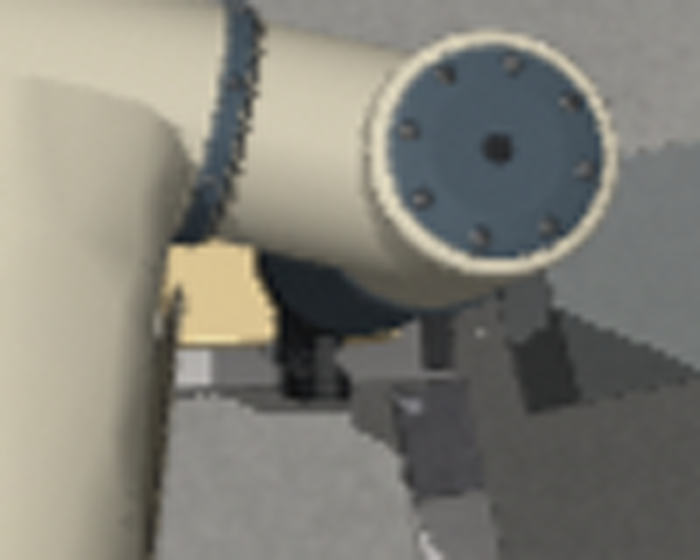

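```bash
python3 - <<'E'
from t import *
for U,V in((362,287),(412,360)):
    w=deproj("scene",None,(U+.5)/5-.5+110,(V+.5)/5-.5+160,81.8); print((Rz(T[2]).T@(w-[T[0],T[1],0])).round(1))
w=deproj("top",None,(230.5)/7-.5+280,(346.5)/7-.5+160,81.8); print((Rz(T[2]).T@(w-[T[0],T[1],0])).round(1))
where(T)
delta(T,(8,0,15),np.pi/2)
E
```

```text
[68.7 28.  81.8]
[ 72.6 -31.7  81.8]
[40.4 34.  81.8]
t 13.35 TCP in frame [ 8.1  1.4 58.5] x [ 0.002  0.006 -1.   ] y [0.    1.    0.006] F [ 0.9  0.9 -3. ] gap 0.687 q [-0.22  0.42 -0.11 -0.   -1.05  0.24]
flip 1 tgt [ 510.9 -272.    15. ] shift [0.0435, -0.0016, -0.0002] rot [-0.03, 0.13, -0.35]
```

Emit:
jog_arm(deltas=[0.045,0.004,-0.001,0,0,0.1,-0.3,0.045,0.01,-0.0016,0,0,0.1,-0.35,0.045,0.016,-0.0016,0,0,0.1,-0.35,0.045,0.022,-0.0016,0,0,0.1,-0.35,0.045,0.028,-0.0016,0,0,0.1,-0.35,0.045,0.033,-0.0016,0,0,0.1,-0.35,0.045,0.037,-0.0016,0,0,0.1,-0.35,0.045,0.04,-0.0016,0,0,0.1,-0.35,0.045,0.0415,-0.0016,0,0,0.1,-0.35,0.045,0.0425,-0.0016,0,0,0.1,-0.35])

```text
t: 14.18
position: [510.9, -271.9, 15.8]
orientation: [-0.504, 0.496, 0.504, 0.496]
contact_force: [0.5, 0.5, -4.1]
finger_gap: 0.684
```

```bash
python3 - <<'E'
from t import *
where(T)
delta(T,(8,0,14),np.pi/2)
E
```

```text
t 14.18 TCP in frame [ 8.1  0.  15.8] x [ 0.  0. -1.] y [0. 1. 0.] F [ 0.5  0.5 -4.1] gap 0.684 q [-0.22  0.47 -0.16 -0.   -0.94  0.24]
flip 1 tgt [ 510.9 -272.    14. ] shift [0.0018, -0.0, -0.0001] rot [-0.02, 0.03, -0.0]
```

Lower the last couple of mm, 0.5 mm/row.

Emit:
jog_arm(deltas=[0.045,0.0005,0,0,0,0,0,0.045,0.001,0,0,0,0,0,0.045,0.0015,0,0,0,0,0,0.045,0.002,0,0,0,0,0,0.045,0.0025,0,0,0,0,0,0.045,0.003,0,0,0,0,0,0.045,0.003,0,0,0,0,0,0.045,0.003,0,0,0,0,0,0.045,0.003,0,0,0,0,0,0.045,0.003,0,0,0,0,0])

```text
t: 15.02
position: [511.0, -272.0, 14.2]
orientation: [0.504, -0.496, -0.504, -0.496]
contact_force: [-1.9, 2.8, 6.5]
finger_gap: 0.683
```

```bash
python3 - <<'E'
from t import *
where(T)
E
```

```text
t 15.02 TCP in frame [ 8.  -0.2 14.2] x [-0.    -0.001 -1.   ] y [ 0.     1.    -0.001] F [-1.9  2.8  6.5] gap 0.683 q [-0.22  0.47 -0.17 -0.   -0.94  0.24]
```

Emit:
jog_arm(deltas=[0.045,0,0,0.001,0,0,0,0.045,0,0,0.002,0,0,0,0.045,0,0,0.003,0,0,0,0.045,0,0,0.004,0,0,0,0.045,0,0,0.005,0,0,0,0.045,0,0,0.006,0,0,0,0.045,0,0,0.006,0,0,0,0.045,0,0,0.006,0,0,0,0.045,0,0,0.006,0,0,0,0.045,0,0,0.006,0,0,0])

```text
t: 15.85
position: [511.1, -265.9, 14.3]
orientation: [0.505, -0.495, -0.504, -0.496]
contact_force: [1.2, -0.6, -0.6]
finger_gap: 0.685
```

```bash
python3 - <<'E'
from t import *
where(T)
E
```

```text
t 15.85 TCP in frame [14.1 -0.3 14.3] x [-0.    -0.001 -1.   ] y [ 0.     1.    -0.001] F [ 1.2 -0.6 -0.6] gap 0.685 q [-0.21  0.46 -0.17 -0.   -0.93  0.23]
```

Emit:
jog_arm(deltas=[0.045,0,0,0.0005,0,0,0,0.045,0,0,0.001,0,0,0,0.045,0,0,0.0015,0,0,0,0.045,0,0,0.002,0,0,0,0.045,0,0,0.002,0,0,0,0.045,0,0,0.0025,0,0,0,0.045,0,0,0.003,0,0,0,0.045,0,0,0.003,0,0,0,0.045,0,0,0.003,0,0,0,0.045,0,0,0.003,0,0,0])

```text
t: 16.68
position: [511.2, -265.2, 14.8]
orientation: [0.506, -0.496, -0.503, -0.495]
contact_force: [-0.3, -10.5, -2.2]
finger_gap: 0.687
```

```bash
python3 - <<'E'
from t import *
where(T); print(bot.read_state()["ft_torque"])
E
```

```text
t 16.68 TCP in frame [14.8 -0.5 14.8] x [-0.004 -0.001 -1.   ] y [-0.001  1.    -0.001] F [ -0.3 -10.5  -2.2] gap 0.687 q [-0.2   0.46 -0.18  0.   -0.93  0.22]
[-3.7855384   0.02699645  0.29986853]
```

Emit:
jog_arm(deltas=[0.045,0,0,0.001,0,-0.2,0,0.045,0,0,0.001,0,-0.2,0,0.065,0,0,0.001,0,-0.2,0,0.07,0,0,0.001,0,-0.2,0,0.0854,0,0,0.001,0,-0.2,0,0.0854,0,0,0.001,0,-0.2,0,0.0854,0,0,0.001,0,-0.2,0,0.0854,-0.01,0,0.001,0,-0.2,0,0.0854,-0.03,0,0.001,0,0,0,0.0854,-0.06,0,0.001,0,0,0])

```text
t: 17.52
position: [509.3, -263.2, 73.7]
orientation: [-0.504, 0.497, 0.505, 0.494]
contact_force: [0.5, -0.2, -0.0]
finger_gap: 1.003
```

```bash
python3 - <<'E'
from t import *
where(T)
delta(T,(-90,0,150),np.pi/2)
E
```

```text
t 17.52 TCP in frame [16.8  1.4 73.7] x [-0.002  0.004 -1.   ] y [-0.001  1.     0.004] F [ 0.5 -0.2 -0. ] gap 1.003 q [-0.2   0.4  -0.1   0.   -1.07  0.22]
flip 1 tgt [ 512.5 -370.   150. ] shift [-0.0761, -0.001, -0.107] rot [0.05, -0.11, -0.22]
```

Emit:
jog_arm(deltas=[0.0854,-0.03,0,0,0,0,0,0.0854,-0.06,0.01,0,0,0,0,0.0854,-0.09,0.04,0,0,0,0,0.0854,-0.12,0.08,0,0,0,0,0.0854,-0.15,0.11,0.03,0,0,0,0.0854,-0.15,0.14,0.06,0,0,0,0.0854,-0.15,0.17,0.09,0,0,0,0.0854,-0.15,0.18,0.12,0,0,0,0.0854,-0.15,0.18,0.15,0,0,0,0.0854,-0.15,0.18,0.15,0,0,0])

```text
t: 18.35
position: [326.1, -112.1, 225.5]
orientation: [0.506, -0.494, -0.506, -0.494]
contact_force: [0.1, -1.2, -0.7]
finger_gap: 1.001
```

```bash
python3 - <<'E'
from t import *
where(T)
for n in("scene","top"):
    im,d=bot.read_camera(n); cv2.imwrite(f"pics/{n}9.png",im); np.save(n+"9.npy",d)
    if n=="scene": show(im,"s9.png",125,210,215,280,8)
    else: show(im,"t9.png",280,175,370,235,8); show(im,"m9.png",140,165,250,225,7)
E
```

```text
t 18.35 TCP in frame [171.  181.9 225.5] x [ 0.    -0.001 -1.   ] y [-0.007  1.    -0.001] F [ 0.1 -1.2 -0.7] gap 1.001 q [ 0.13 -0.17 -0.35  0.   -1.38 -0.11]
```

View pics/s9.png

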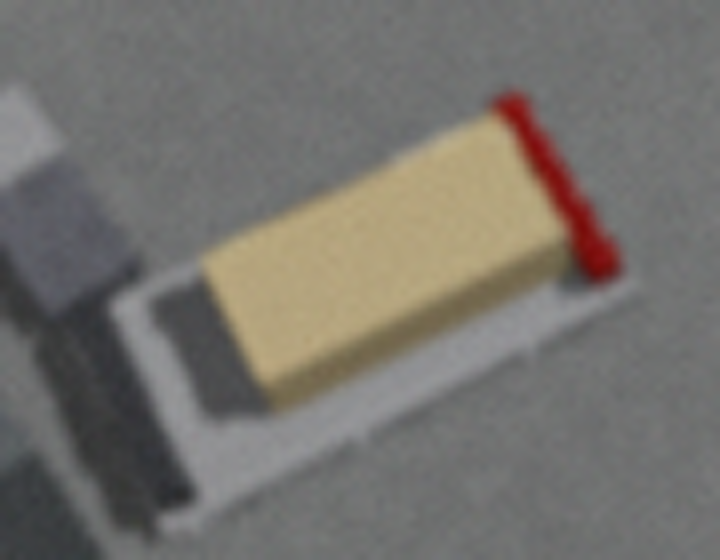

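View pics/t9.png

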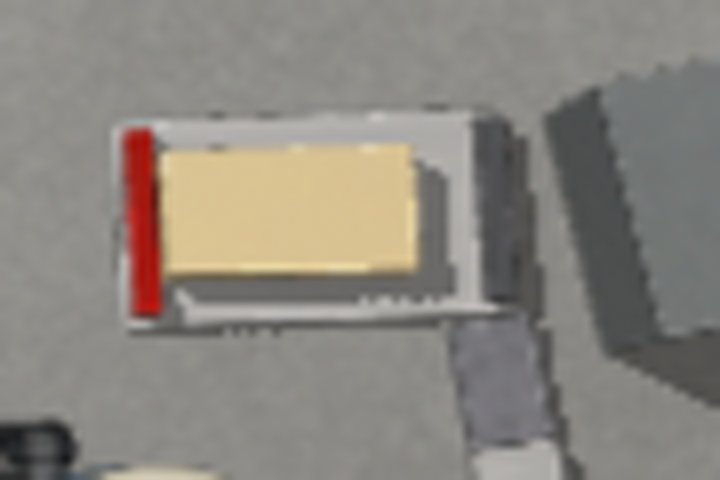

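View pics/m9.png

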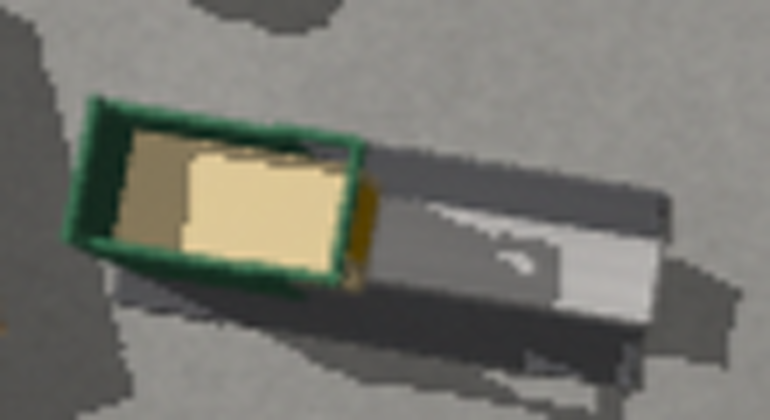

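View pics/scene9.png

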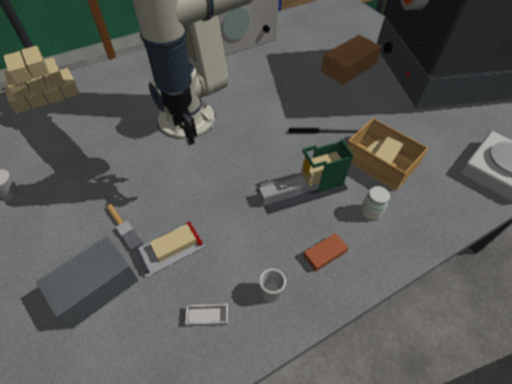

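```bash
python3 - <<'E'
from t import *
delta(T,(-62,0,120),np.pi/2)
def q(L):
    for U,V,n,ox,oy,z in L:
        w=deproj(n,None,(U+.5)/8-.5+ox,(V+.5)/8-.5+oy,z); print(n,(Rz(T[2]).T@(w-[T[0],T[1],0])).round(1))
q([(162,150,"top",280,175,40),(415,146,"top",280,175,40),(415,270,"top",280,175,40),(168,275,"top",280,175,40)])
q([(203,257,"scene",125,210,40),(492,112,"scene",125,210,40),(568,240,"scene",125,210,40),(265,385,"scene",125,210,40)])
E
```

```text
flip 1 tgt [ 512.1 -342.   120. ] shift [0.1055, -0.1799, -0.2307] rot [0.28, -0.1, -0.06]
top [ 78.  -30.4  40. ]
top [-42.2 -29.6  40. ]
top [-38.9  29.3  40. ]
top [77.8 28.9 40. ]
scene [-41.2  25.4  40. ]
scene [75.1 28.4 40. ]
scene [ 75.8 -36.2  40. ]
scene [-41.4 -34.3  40. ]
```

Emit:
jog_arm(deltas=[0.0,0,-0.015,-0.02,0,0,0,0.0,0,-0.036,-0.046,0,0,0,0.0,0,-0.057,-0.072,0,0,0,0.0,0.01,-0.078,-0.099,0,0,0,0.0,0.03,-0.1,-0.127,0,0,0,0.0,0.05,-0.12,-0.153,0,0,0,0.0,0.07,-0.14,-0.18,0,0,0,0.0,0.09,-0.16,-0.205,0,0,0,0.0,0.1,-0.175,-0.225,0.28,0,0,0.0,0.1055,-0.18,-0.231,0.28,-0.1,0], squeeze=40)

```text
t: 19.28
position: [511.8, -346.3, 116.1]
orientation: [-0.502, 0.498, 0.505, 0.495]
contact_force: [-0.5, -0.7, 0.1]
finger_gap: -0.001
```

```bash
python3 - <<'E'
from t import *
where(T)
delta(T,(-61,0,22),np.pi/2)
E
```

```text
t 19.28 TCP in frame [-66.3   0.3 116.1] x [ 0.001  0.006 -1.   ] y [0.004 1.    0.006] F [-0.5 -0.7  0.1] gap -0.001 q [-0.34  0.45  0.09  0.   -1.22  0.35]
flip 1 tgt [ 512. -341.   22.] shift [0.0941, -0.0009, 0.0051] rot [-0.23, 0.07, -0.34]
```

Emit:
jog_arm(deltas=[0.0,0,0,0.005,-0.2,0,-0.3,0.0,0.01,0,0.005,-0.2,0,-0.3,0.0,0.025,0,0.005,-0.2,0,-0.3,0.0,0.04,-0.0005,0.005,-0.2,0,-0.3,0.0,0.055,-0.0005,0.005,-0.2,0,-0.3,0.0,0.07,-0.0005,0.005,-0.2,0,-0.3,0.0,0.082,-0.0005,0.005,-0.2,0,-0.3,0.0,0.09,-0.0005,0.005,-0.2,0,-0.3,0.0,0.094,-0.0005,0.005,-0.2,0,-0.3,0.0,0.094,-0.0005,0.005,-0.2,0,-0.3])

```text
t: 20.12
position: [511.1, -340.8, 21.8]
orientation: [-0.503, 0.496, 0.505, 0.496]
contact_force: [0.6, 0.1, 0.1]
finger_gap: -0.0
```

Emit:
jog_arm(deltas=[0.0,0,0,0.001,0,0,0,0.0,0,0,0.002,0,0,0,0.0,0,0,0.003,0,0,0,0.0,0,0,0.004,0,0,0,0.0,0,0,0.005,0,0,0,0.0,0,0,0.006,0,0,0,0.0,0,0,0.006,0,0,0,0.0,0,0,0.006,0,0,0,0.0,0,0,0.006,0,0,0,0.0,0,0,0.006,0,0,0])

```text
t: 20.95
position: [511.0, -334.8, 21.7]
orientation: [-0.503, 0.496, 0.505, 0.496]
contact_force: [0.2, 0.3, 0.2]
finger_gap: -0.003
```

```bash
python3 - <<'E'
from t import *
where(T)
E
```

```text
t 20.95 TCP in frame [-54.8   0.9  21.7] x [ 0.002  0.001 -1.   ] y [0.    1.    0.001] F [0.2 0.3 0.2] gap -0.003 q [-0.33  0.51 -0.06 -0.   -1.    0.34]
```

Emit:
jog_arm(deltas=[0.0,0,0,0.0005,0,0,0,0.0,0,0,0.001,0,0,0,0.0,0,0,0.0015,0,0,0,0.0,0,0,0.002,0,0,0,0.0,0,0,0.0025,0,0,0,0.0,0,0,0.003,0,0,0,0.0,0,0,0.0035,0,0,0,0.0,0,0,0.0035,0,0,0,0.0,0,0,0.0035,0,0,0,0.0,0,0,0.0035,0,0,0])

```text
t: 21.78
position: [511.8, -332.9, 22.5]
orientation: [0.505, -0.496, -0.504, -0.496]
contact_force: [1.3, -6.3, -1.4]
finger_gap: -0.004
```

```bash
python3 - <<'E'
from t import *
where(T)
E
```

```text
t 21.78 TCP in frame [-52.9   0.1  22.5] x [-0.001 -0.    -1.   ] y [ 0.  1. -0.] F [ 1.3 -6.3 -1.4] gap -0.004 q [-0.32  0.51 -0.07  0.   -0.99  0.34]
```

Emit:
jog_arm(deltas=[0.0,0,0,-0.002,0,0,0,0.0,0,0,-0.005,0,0,0,0.0,0,0,-0.008,0,0,0,0.0,-0.015,0,-0.008,0,0,0,0.0,-0.045,0,-0.008,0,0,0,0.0,-0.08,0,-0.008,0,0,0,0.0,-0.115,0,-0.008,0,0,0,0.0,-0.15,0.01,-0.008,0,0,0,0.0,-0.18,0.03,0.01,0,0,0,0.0,-0.2,0.06,0.04,0,0,0])

```text
t: 22.62
position: [455.4, -298.2, 222.9]
orientation: [0.506, -0.496, -0.502, -0.496]
contact_force: [0.9, 0.9, 0.8]
finger_gap: -0.001
```

Emit:
jog_arm(deltas=[0.0,0,0.02,0.02,0,0,0,0.0,0,0.05,0.05,0,0,0,0.0,0,0.07,0.08,0,0,0,0.0,0,0.09,0.11,0,0,0,0.0,0,0.11,0.14,0,0,0,0.0,0,0.12,0.16,0,0,0,0.0,0,0.12,0.17,0,0,0,0.0,0,0.12,0.17,0,0,0,0.0,0,0.12,0.17,0,0,0,0.0,0,0.12,0.17,0,0,0])

```text
t: 23.45
position: [332.9, -130.5, 221.9]
orientation: [0.506, -0.496, -0.502, -0.496]
contact_force: [0.6, 0.4, 0.6]
finger_gap: 0.0
```

```bash
python3 - <<'E'
from t import *
where(T)
for n in("scene","top"):
    im,d=bot.read_camera(n)
    if n=="scene": show(im,"s10.png",125,210,215,280,8); show(im,"sm10.png",250,130,360,215,7)
    else: cv2.imwrite("pics/top10.png",im); show(im,"t10.png",280,175,370,235,8)
E
```

```text
t 23.45 TCP in frame [152.6 175.5 221.9] x [-0.003 -0.003 -1.   ] y [ 0.001  1.    -0.003] F [0.6 0.4 0.6] gap 0.0 q [ 0.08 -0.14 -0.34  0.   -1.37 -0.06]
```

View pics/s10.png

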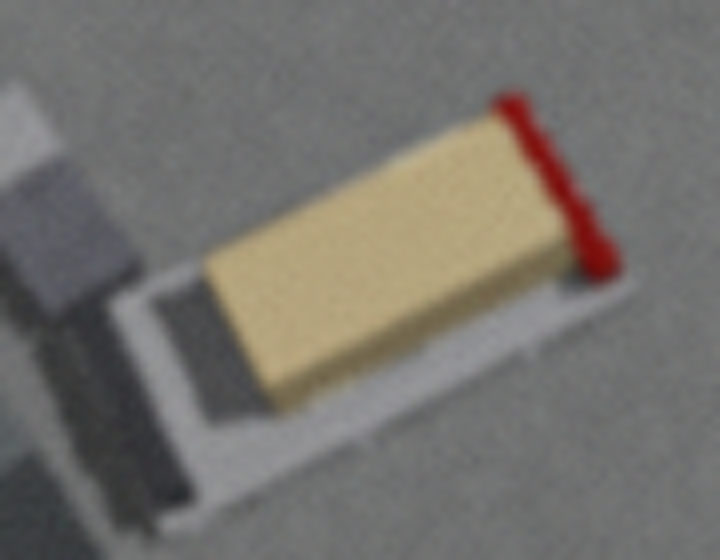

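View pics/t10.png

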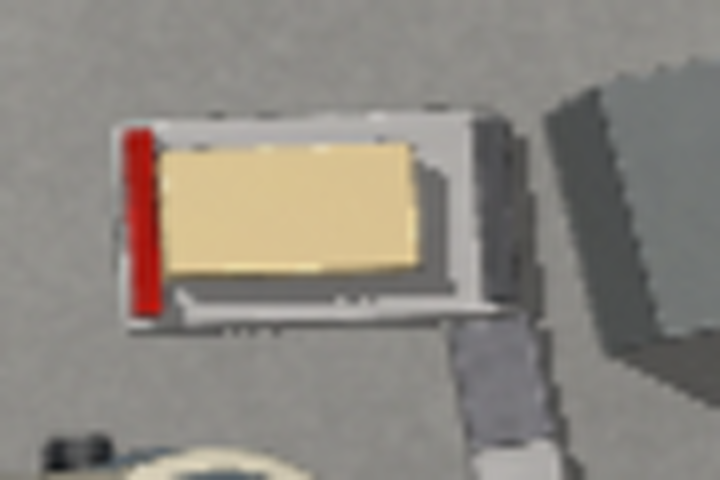

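View pics/sm10.png

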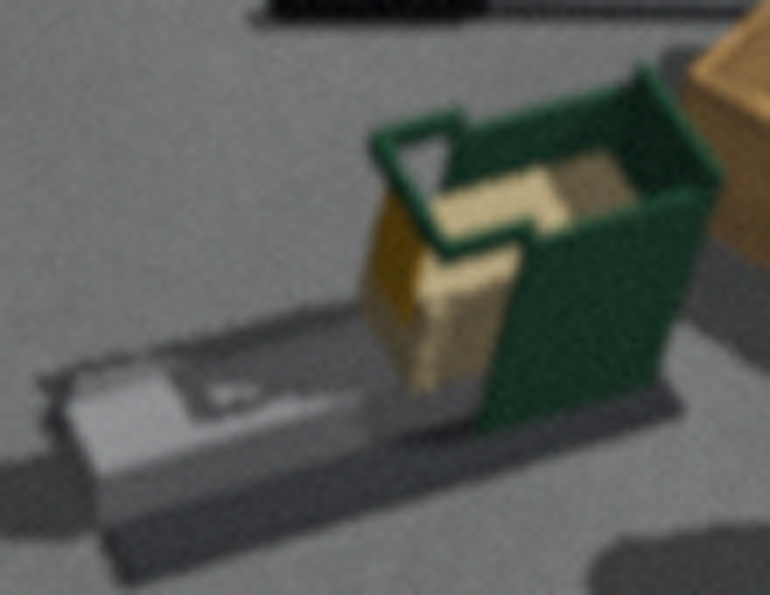

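View pics/top10.png

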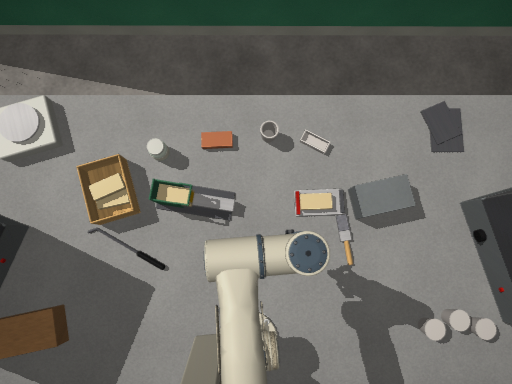

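```bash
python3 - <<'E'
from h import *
print(bot.hand_in())
E
```

```text
the job is handed in; nothing more can be done
None
```

The firebrick is on the loading tray against the red cleat, and the two upper bricks dropped down in the magazine. I handed the job in at about 23.5 s of the 51 s. `hand_in` gave no verdict.

**What I did:** I gripped the bottom brick's front end with the fingers slanted 41°, pulled it out under the gate and let go. I regrasped it from above, carried it level to the tray and set it down in light contact before letting go. Then I slid it to the red stop, which answered with about 10 N. Last, I pushed its rear end with closed fingers until it stalled at about 6 N.

**Last checks:**
- **Drawn brick:** it lies flat and square. The final push stopped with its rear end at tray x ≈ -42 mm, so its centre is at about +18 mm.
- **Where the cameras disagree:** before that final push, the top camera put the brick about on the tray's centre line and against the stop (78 mm). The scene camera put its end at 75–76 mm and its centre about 4 mm to one side. I rely on the stall for the gap to the stop. I did not re-measure the brick's position in the pictures after that push.
- **Upper bricks:** just after the drop their top face measured about 110 mm high, level, with the top brick at x ≈ +3 mm. The last picture still shows them stacked behind the gate. From it I judge the lower one at x ≈ -3 mm, by eye.
- **Other things on the bench:** all look unmoved by eye; I did not measure them.

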